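# Refill the insole dispenser, parking its cover on the folding hook

## Task

Refill the insole dispenser: fold down the red hook on the blue post, take the yellow cover off the dispenser and hang it by its bow on the hook. Load all the loose green insoles lying on the table into the dispenser, flat, heels in the narrow end, pressing the pile down on the sprung platform only until its top is level with the rim or just under it. Then put the cover back squarely on the dispenser, fold the empty hook flat up against the post again, and leave everything else on the table where it is.

Things in the scene. Friction and masses are not known exactly. Their poses are not given: they have to be found in the camera images.
- rim (a point): Insole dispenser, fixed: grey base 200 x 110 mm, aluminium guide walls. Point: centre of the well's mouth, at the top of the walls (125 mm above the table). x from the narrow heel end (red tab outside) to the wide toe end, z up. Inside 158 mm long, 56 mm wide at the heel, 68 mm at the toe end; walls 4 mm thick. The long sides are open from x = -45 to 45 mm, so fingers fit there.
- lift (a joint): Depth of the dispenser's orange platform (130 x 36 mm) in m: 0 = up, its top 10 mm below the rim; sinks to 0.085. A spring (44 N/m) about carries the insoles' weight and a friction brake (4 N) holds it where it is pushed: pushing takes 4 to 9 N, and it does not come up again by itself.
- cover_grip (a point): Yellow cover, 0.35 kg: plate 170 (x) x 90 (y) x 8 mm, a steel bow over it along x (opening 80 mm wide, 50 mm high), on its crossbar an upright black stem 14 x 14 x 45 mm, gripped from above. Point: in the stem, 18 mm below its top, 27 mm above the crossbar's top, 97 mm above the plate's underside; z up. Starts on the dispenser's rim.
- cover_bar (a point): Middle of the underside of the cover's crossbar (the crossbar is 12 x 12 mm in section), 58 mm above the plate's underside and 39 mm below cover_grip; same axes as cover_grip. With the cover on the rim it is 58 mm above the rim.
- hook (a joint): Angle of the red folding hook on the blue steel post, rad: 0 = folded flat, standing up along the post; 1.57 = down, sticking out level, against its stop. Friction (0.08 N m) holds it at any angle. Arm 100 mm long, 18 wide, 10 thick, with a 13 mm lip at its end that points up when down, towards the post when folded.
- hook_hinge (a point): Hinge axis of the hook, 190 mm above the table, 25 mm in front of the face of the fixed blue steel post (80 mm wide, 245 mm high; the folded arm stands proud of it). x points into the post, y along the hinge axis, z up: the hook unfolds from +z towards -x.
- hook_grip (a point): Point on the centre line of the hook's arm 85 mm from the hinge, where the arm (18 mm wide along y) can be pinched; moves with the hook. Its z axis points along the arm to its end.
- hook_seat (a point): Point on the hook's arm 50 mm from the hinge, on the face that is uppermost when the hook is down: here the cover's crossbar hangs. Its z axis points along the arm to its end, its x axis out of that face.
- insole0_mid (a point): Insole: rigid cork footbed with a green top, 150 mm long, 20 mm thick, heel end 48 mm wide, waist 44 mm wide (parallel sides, grip here), toe end 60 mm wide, about 90 g. This point is its centre, half-way up (10 mm above its underside); x points from heel to toe, z up. May be absent.
- insole1_mid (a point): Insole: rigid cork footbed with a green top, 150 mm long, 20 mm thick, heel end 48 mm wide, waist 44 mm wide (parallel sides, grip here), toe end 60 mm wide, about 90 g. This point is its centre, half-way up (10 mm above its underside); x points from heel to toe, z up. May be absent.
- insole2_mid (a point): Insole: rigid cork footbed with a green top, 150 mm long, 20 mm thick, heel end 48 mm wide, waist 44 mm wide (parallel sides, grip here), toe end 60 mm wide, about 90 g. This point is its centre, half-way up (10 mm above its underside); x points from heel to toe, z up. May be absent.
- insole3_mid (a point): Insole: rigid cork footbed with a green top, 150 mm long, 20 mm thick, heel end 48 mm wide, waist 44 mm wide (parallel sides, grip here), toe end 60 mm wide, about 90 g. This point is its centre, half-way up (10 mm above its underside); x points from heel to toe, z up. May be absent.
- tape: Blue tape roll, 64 mm across, 25 mm high; a bystander, to be left alone. Origin at its underside.
- glue: Glue can, 70 mm across, 110 mm high; a bystander, to be left alone. Origin at its underside.
- mug: White mug, 76 mm across, 90 mm high; a bystander, to be left alone. Origin at its underside.
- hammer: Hammer lying on the table; a bystander, to be left alone.
- brush: Brush lying on the table; a bystander, to be left alone.
- jar: Amber jar, 60 mm across, 70 mm high; a bystander, to be left alone. Origin at its underside.
- spool: White spool, 50 mm across, 60 mm high; a bystander, to be left alone. Origin at its underside.
Not all that is in view belongs to the job. What is shaped like the part that bears insole1_mid but purple is not meant.

How it is judged (in metres and radians):
On the way, in this order (a step that is already met when the one before it is completed fails the run):
1. the hook is folded down (value of joint hook above 1.4 rad), for 0.2 s.
2. the cover hangs by its bow on the hook, released (x of cover_bar in the frame of hook_seat between -0.012 and 0.012 m and y of cover_bar in the frame of hook_seat between -0.035 and 0.035 m and z of cover_bar in the frame of hook_seat between -0.035 and 0.042 m and value of joint hook above 1.4 rad and angle between cover_bar's own z axis and vertical below 0.3 rad and contact force between the fingers and cover below 0.2 N), for 0.4 s.
3. all insoles lie in the well, pressed down so that the pile's top is level with the rim, while the cover hangs on the hook (all of step 2 and x of insole0_mid in the frame of rim between -0.012 and 0.012 m and y of insole0_mid in the frame of rim between -0.012 and 0.012 m and z of insole0_mid in the frame of rim between -0.11 and -0.006 m and angle between each of insole0_mid, insole1_mid, insole2_mid, insole3_mid's own z axis and vertical below 0.12 rad and contact force between the fingers and insole0 below 0.2 N and x of insole1_mid in the frame of rim between -0.012 and 0.012 m and y of insole1_mid in the frame of rim between -0.012 and 0.012 m and z of insole1_mid in the frame of rim between -0.11 and -0.006 m and contact force between the fingers and insole1 below 0.2 N and x of insole2_mid in the frame of rim between -0.012 and 0.012 m and y of insole2_mid in the frame of rim between -0.012 and 0.012 m and z of insole2_mid in the frame of rim between -0.11 and -0.006 m and contact force between the fingers and insole2 below 0.2 N and x of insole3_mid in the frame of rim between -0.012 and 0.012 m and y of insole3_mid in the frame of rim between -0.012 and 0.012 m and z of insole3_mid in the frame of rim between -0.11 and -0.006 m and contact force between the fingers and insole3 below 0.2 N and z of any of insole0_mid, insole1_mid, insole2_mid, insole3_mid in the frame of rim above -0.025 m), for 0.2 s.
4. the cover lies squarely on the dispenser again, released (x of cover_bar in the frame of rim between -0.015 and 0.015 m and y of cover_bar in the frame of rim between -0.012 and 0.012 m and z of cover_bar in the frame of rim between 0.053 and 0.064 m and angle between the x axis of cover_bar and the x axis of rim, either way round below 0.15 rad and angle between cover_bar's own z axis and vertical below 0.08 rad and contact force between the fingers and cover below 0.2 N), for 0.2 s.
5. the hook is folded flat (value of joint hook below 0.12 rad), for 0.2 s.
At the end, for the whole second after the job is handed in: All insoles flat in the well (within 12 mm of its middle), pile top at most 4 mm above and 15 mm below the rim; cover level on the rim (15 mm along, 12 mm across, 0.15 rad, at most 6 mm above it); hook under 0.12 rad; all released and at rest (all of step 4 and x of insole0_mid in the frame of rim between -0.012 and 0.012 m and y of insole0_mid in the frame of rim between -0.012 and 0.012 m and z of insole0_mid in the frame of rim between -0.11 and -0.006 m and angle between each of insole0_mid, insole1_mid, insole2_mid, insole3_mid's own z axis and vertical below 0.12 rad and contact force between the fingers and insole0 below 0.2 N and x of insole1_mid in the frame of rim between -0.012 and 0.012 m and y of insole1_mid in the frame of rim between -0.012 and 0.012 m and z of insole1_mid in the frame of rim between -0.11 and -0.006 m and contact force between the fingers and insole1 below 0.2 N and x of insole2_mid in the frame of rim between -0.012 and 0.012 m and y of insole2_mid in the frame of rim between -0.012 and 0.012 m and z of insole2_mid in the frame of rim between -0.11 and -0.006 m and contact force between the fingers and insole2 below 0.2 N and x of insole3_mid in the frame of rim between -0.012 and 0.012 m and y of insole3_mid in the frame of rim between -0.012 and 0.012 m and z of insole3_mid in the frame of rim between -0.11 and -0.006 m and contact force between the fingers and insole3 below 0.2 N and z of any of insole0_mid, insole1_mid, insole2_mid, insole3_mid in the frame of rim above -0.025 m and value of joint hook below 0.12 rad and linear speed of cover below 0.03 m/s); the robot touches nothing.
It fails at once if a bystander is moved by more than 5 cm (distance of any of tape, glue, mug, hammer, brush, jar, spool from where it was at the start of the episode above 0.05 m).
Of insole0, insole1, insole2, insole3 only 2 to 4 are there at a start; the rules pass over those that are not, and their reading is None.
At some moment in a run one of insole0, insole1, insole2, insole3 may be knocked a few centimetres aside while the robot is not near it.
It also fails if it takes over 210 s, if anything falls off the work surface, if the arm or the gripper's body presses on something with over 40 N, if the wrist force passes 120 N, or if a joint passes its speed limit or range.

## Robot

A 6-joint arm with a two-finger parallel gripper is mounted at the origin on the work surface. World frame = base frame: x ahead of the robot, y to its left, z up, the work surface at z = 0. Lengths are in mm, angles in degrees, forces in N, time in s.
With the tool pointing down it reaches from about 300 to 850 mm from the base axis. Payload 4.2 kg.
Tool frame: the origin (TCP) lies midway between the tips of the shut fingers; the grasp point (between the pads) lies 19 mm behind it (env.tcp_to_grasp is the distance from the TCP to the grasp point, in mm); z points along the fingers, x is the direction in which the jaws open and shut, and the axes are right-handed (so a half turn about z gives the same grasp; the last joint's range is limited). The gripper opens to 91 mm and grips with 3 to 60 N. Pads are 32 mm wide; open, the fingers measure 118 mm over their backs; the gripper's body (76 mm by 178 mm) begins 60 mm behind the grasp point.
Start: joints at [65.776, 18.312, 89.639, -0, 72.044, -1.146], TCP at [225.401, 528.997, 213.976] pointing down, gripper open.
Joint ranges: [-177.97, 177.97], [-48.28, 115.42], [12.27, 149.76], [-77.06, 257.06], [2.81, 150.46], [-146.56, 146.56]. Speed limits (degrees/s): [147.25, 147.25, 180, 180, 180, 180].

## Interface

Orientations are given as [roll, pitch, yaw] about the fixed x, y, z axes, in that order (R = Rz(yaw) Ry(pitch) Rx(roll)).
In Python, from workcell import env gives the robot as it stands.
- The arm moves only by the tool drive_tool, never from a script. Its argument "motion" is a list of rows, each a list of 2 entries, a list of its own where there are three numbers: the shift along the world's x, y, z in m, then the turn, a rotation vector about the world's x, y, z in rad. In form: [[[dx, dy, dz], [wx, wy, wz]], ...]. A call has exactly 10 rows; each row shifts and turns the commanded pose from where the row before left it; what a row does not reach is not made up. A row lasts 1/12 s, in which the tool goes at most 41.7 mm and 7.16 degrees, less where a joint would pass 70% of its speed; a pose out of reach is approached as far as the arm can. A call is refused whole if a number of a shift passes 0.0417 or a number of a turn 0.125, either way. A call with a gripper value outside its range is refused whole. "claw" is the opening, from 0 (shut) to 1 (fully open), set as the call begins (left out, the last holds). The fingers move at their own pace and stop on an object; "force" is the grip in N (left out, the last holds). Time passes only in rows, so rows that do not move let the fingers close, or fill a call up. It gives the time, the measured TCP pose, the force and the opening at its end, in the units of the state.
- env.state(): the state, without advancing time (a new reading comes with each control period).
- env.grab_frame(name): name is "scene" or "side" or "wrist"; returns the picture (384x512x3 uint8, red, green, blue); there is no depth.
- env.camera_params(name): a dict with "fov_y" (degrees; the focal length in pixels is half the picture's height over the tangent of half this angle, whatever the lens; pixels are square), "cx", "cy" (the principal point, pixels), "k1" (the pictures are not rectified: a ray, as slopes to the right and down, at radius r is drawn at 1 + k1 r^2 times it, then the intrinsics apply), "pose" (4x4, takes a point from camera to world coordinates). Camera axes: x right, y down, z forward; pixel columns grow to the right and rows downward; lengths in mm; the calibration is good to about 2 mm. A picture is of the moment at which its call begins: read the wrist's pose just before it. camera_params takes no time and is no camera call; for the wrist camera it gives the pose at the moment of the call.
- env.job_done(): hands the job in, once; it reports no verdict.
The state is a dict: "time_s": time; "qpos": joint angles; "qvel": joint speeds; "effort": joint torques, N m; "ee_pos": TCP position; "ee_rot": TCP orientation; "force": force on the tool from outside, world axes, zero at the start; "torque": the same for the moment, N m; "gripper_width": finger opening in mm.
Only numpy, scipy, OpenCV 4.12 (cv2) and the standard library are available. Lean on these libraries where they do the work, as an engineer would, in place of code of your own. Each camera call takes 0.05 s, during which the arm holds its last target.

## Working session

There is one attempt and no reset: what is moved stays moved. The work goes in short steps, Python scripts to look and compute and a tool call to move; the robot and the scene stay as the last step left them, time stands still between calls to the robot, and variables do not carry over. Pictures are saved under pics/ and viewed, and the job is handed in when it is done.

Besides the shell and the picture viewer there is one more tool, called after ">>>" as name(argument=value, ...), one argument or row to a line, values as JSON. drive_tool: Moves the arm, as the interface text tells. Its arguments: {"type":"object","properties":{"motion":{"type":"array","items":{"type":"array"}},"claw":{"type":"number"},"force":{"type":"number"}},"required":["motion"]}

```bash
ls; mkdir -p pics; python3 - <<'E'
from workcell import env
import cv2, numpy as np
print(env.state())
for n in("scene","side","wrist"):
    p=env.camera_params(n); print(n,{k:(np.round(v,3).tolist()) for k,v in p.items()})
    im=env.grab_frame(n); cv2.imwrite(f"pics/{n}0.png",cv2.resize(im[:,:,::-1],(800,600),interpolation=cv2.INTER_CUBIC))
    cv2.imwrite(f"pics/raw_{n}0.png",im[:,:,::-1])
E
```

```text
pics
{'time_s': 0.0, 'qpos': array([ 6.57758306e+01,  1.83517274e+01,  8.97068785e+01, -3.45709379e-03,
        7.20453125e+01, -1.14472309e+00]), 'qvel': array([ 0.06297273, -0.07043773,  0.01549983,  0.02601697, -0.02858677,
       -0.03183964]), 'effort': array([ 2.09418991e-03, -4.12466311e+01, -2.31977499e+01,  7.27688055e-02,
        4.56864922e-02, -1.38886403e-04]), 'ee_pos': array([225.19698275, 528.50199744, 213.11623549]), 'ee_rot': array([1.79998790e+02, 1.03963376e-01, 6.69216213e+01]), 'force': array([0.0815112 , 0.04869687, 0.41842404]), 'torque': array([-0.00788741,  0.00074957, -0.03710609]), 'gripper_width': 91.33284415402979}
scene {'fov_y': 53.357, 'cx': 249.456, 'cy': 185.028, 'k1': -0.089, 'pose': [[0.882, 0.266, -0.389, 1088.162], [0.471, -0.518, 0.714, -1028.071], [-0.012, -0.813, -0.582, 993.965], [0.0, 0.0, 0.0, 1.0]]}
side {'fov_y': 50.102, 'cx': 251.363, 'cy': 188.183, 'k1': -0.118, 'pose': [[0.848, -0.351, 0.398, -86.986], [-0.531, -0.552, 0.643, -992.567], [-0.006, -0.756, -0.655, 1186.572], [0.0, 0.0, 0.0, 1.0]]}
wrist {'fov_y': 71.56, 'cx': 255.132, 'cy': 195.245, 'k1': 0.021, 'pose': [[0.392, 0.893, 0.22, 164.042], [0.92, -0.381, -0.095, 555.255], [-0.001, 0.24, -0.971, 383.674], [0.0, 0.0, 0.0, 1.0]]}
```

View pics/scene0.png

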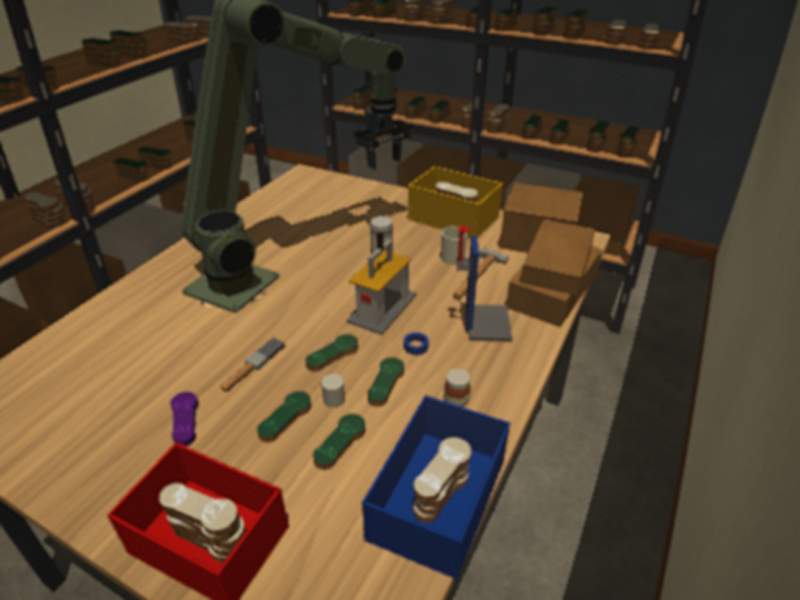

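View pics/side0.png

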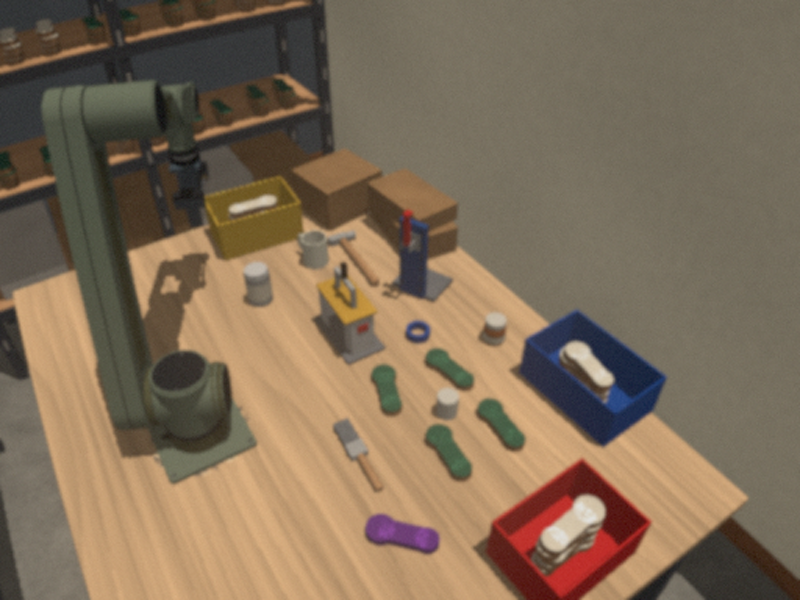

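View pics/wrist0.png

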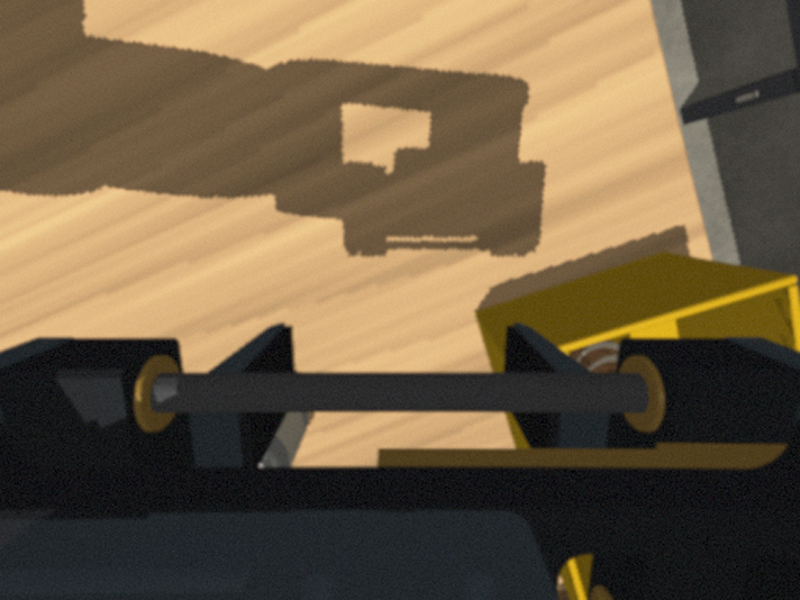

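The scene shows four loose green insoles (scene view, 800 px scale: (332,352), (386,380), (285,415) and (340,440)). The purple piece at (184,417) is the decoy. The dispenser is at (382,290) and the hook and post at (470,280). The next step is helpers and enlarged crops.

```bash
cat > h.py <<'E'
import numpy as np, cv2, json
from scipy.optimize import least_squares
from scipy.spatial.transform import Rotation as R
def prm(p): 
    f=192/np.tan(np.radians(p["fov_y"])/2); return f,p["cx"],p["cy"],p["k1"],np.array(p["pose"])
def proj(p,X):
    f,cx,cy,k,T=prm(p); X=np.atleast_2d(X).astype(float)
    c=(X-T[:3,3])@T[:3,:3]; s=c[:,:2]/c[:,2:]; r2=(s**2).sum(1,keepdims=True)
    return s*(1+k*r2)*f+[cx,cy]
def ray(p,uv):
    f,cx,cy,k,T=prm(p); d=(np.atleast_2d(uv)-[cx,cy])/f; s=d.copy()
    for _ in range(20): s=d/(1+k*(s**2).sum(1,keepdims=True))
    v=np.c_[s,np.ones(len(s))]@T[:3,:3].T
    return T[:3,3],v/np.linalg.norm(v,axis=1,keepdims=True)
def onz(p,uv,z):
    o,v=ray(p,uv); t=(z-o[2])/v[:,2]; return o+v*t[:,None]
def tri(obs):
    A=np.zeros((3,3));b=np.zeros(3)
    for p,uv in obs:
        o,v=ray(p,uv);v=v[0];M=np.eye(3)-np.outer(v,v);A+=M;b+=M@o
    X=np.linalg.solve(A,b); return X,[np.round(proj(p,X)[0]-uv,2) for p,uv in obs]
def crop(im,x0,y0,x1,y1,s,name):
    c=cv2.resize(im[y0:y1,x0:x1],None,fx=s,fy=s,interpolation=cv2.INTER_CUBIC); cv2.imwrite(name,c)
E
python3 - <<'E'
from h import *
from workcell import env
a=cv2.imread("pics/raw_scene0.png");b=cv2.imread("pics/raw_side0.png")
c=[]
for im,(x0,y0) in((a,(215,130)),(b,(195,130))):
    c.append(cv2.resize(im[y0:y0+90,x0:x0+120],None,fx=6,fy=6,interpolation=cv2.INTER_CUBIC))
cv2.imwrite("pics/c_scene.png",c[0]);cv2.imwrite("pics/c_side.png",c[1])
for n,im in(("scene",a),("side",b)):
    p=env.camera_params(n)
    h=cv2.cvtColor(im,cv2.COLOR_BGR2HSV)
    m=((h[...,0]>60)&(h[...,0]<90)&(h[...,1]>110)&(h[...,2]>30)).astype(np.uint8)
    m=cv2.morphologyEx(m,cv2.MORPH_OPEN,np.ones((3,3)))
    k,l,s,ct=cv2.connectedComponentsWithStats(m)
    for i in range(1,k):
        if s[i,4]>150:
            ys,xs=np.where(l==i); P=onz(p,np.c_[xs,ys],15)[:,:2]; mu=P.mean(0)
            w,V=np.linalg.eigh(np.cov((P-mu).T)); pr=(P-mu)@V[:,1]
            print(n,s[i],mu.round(0),V[:,1].round(2),"len",np.ptp(pr).round(0),np.ptp((P-mu)@V[:,0]).round(0))
E
```

```text
scene [166 252  31  26 307] [ 446. -347.] [0.1 1. ] len 135.0 45.0
```

View pics/c_scene.png

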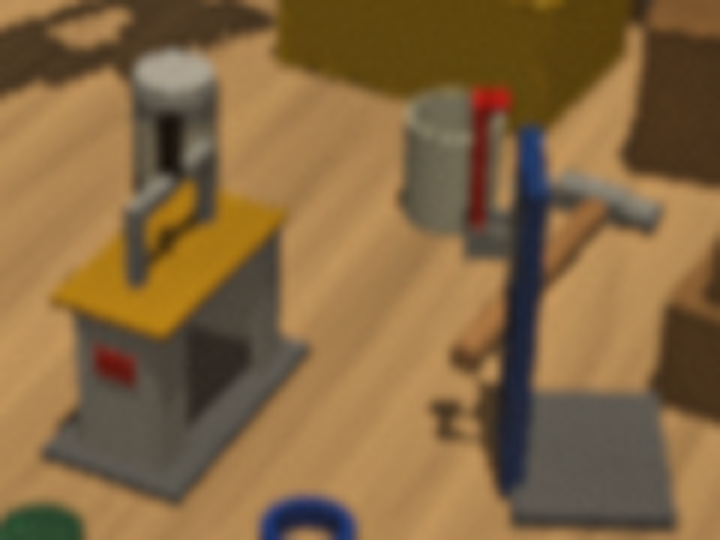

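View pics/c_side.png

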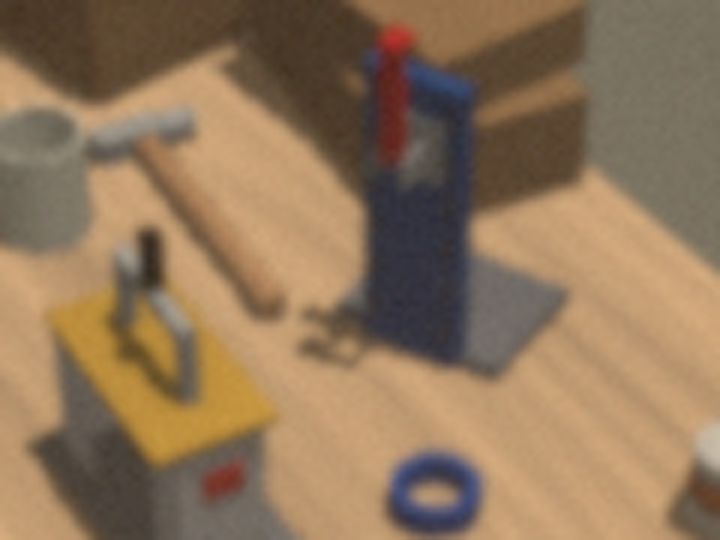

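```bash
python3 - <<'E'
from h import *
from workcell import env
a=cv2.imread("pics/raw_scene0.png");b=cv2.imread("pics/raw_side0.png")
P={n:env.camera_params(n) for n in("scene","side")}
for n,im in(("scene",a),("side",b)):
    p=P[n]
    B,G,Rr=[im[...,i].astype(int) for i in range(3)]
    m=((G>1.3*Rr)&(G>1.15*B)&(G>25)).astype(np.uint8); 
    m=cv2.morphologyEx(m,cv2.MORPH_OPEN,np.ones((2,2)))
    k,l,s,ct=cv2.connectedComponentsWithStats(m)
    for i in range(1,k):
        if s[i,4]>150:
            ys,xs=np.where(l==i); Q=onz(p,np.c_[xs,ys],12)[:,:2]; mu=Q.mean(0)
            w,V=np.linalg.eigh(np.cov((Q-mu).T)); e=V[:,1]*np.sign(V[0,1]); pr=(Q-mu)@e; q=(Q-mu)@[-e[1],e[0]]
            mid=mu+e*(pr.max()+pr.min())/2
            wid=[np.ptp(q[(pr>lo*pr.max())&(pr<hi*pr.max())]) if pr.max()>0 else 0 for lo,hi in((.4,.9),)]
            wid+=[np.ptp(q[(pr<.4*pr.min())&(pr>.9*pr.min())])]
            print(n,s[i],mid.round(0),"yaw",np.degrees(np.arctan2(e[1],e[0])).round(1),"len",np.ptp(pr).round(0),"w+ w-",np.round(wid))
u=lambda x,y,x0,y0:((x+.5)/6-.5+x0,(y+.5)/6-.5+y0)
S=lambda x,y:u(x,y,215,130); D=lambda x,y:u(x,y,195,130)
# plate corners
def res(v,full=False):
    x,y,t,z=v; o=[]
    c,s=np.cos(t),np.sin(t)
    def pt(a,b): return np.array([x+c*a-s*b,y+s*a+c*b,z])
    # heel end = red tab side -> -x ; 
    H1,H2,T1,T2=pt(-85,45),pt(-85,-45),pt(85,45),pt(85,-45)
    for n,X,uv in(("scene",H1,S(55,298)),("scene",H2,S(170,333)),("scene",T2,S(287,214)),
                  ("side",H1,D(155,463)),("side",H2,D(275,414)),("side",T1,D(48,315))):
        o.append(proj(P[n],X)[0]-uv)
    return np.array(o).ravel()
best=None
for t0 in np.arange(0,6.3,.5):
    r=least_squares(res,[500,0,t0,130])
    if best is None or r.cost<best.cost: best=r
print("cover",best.x.round(1),np.degrees(best.x[2]),best.fun.round(1))
for nm,o1,o2 in(("hook top",S(491,95),D(397,38)),("hook arm base",S(478,222),D(392,160)),("post top near?",S(532,135),D(375,58))):
    print(nm,tri([(P["scene"],o1),(P["side"],o2)]))
E
```

```text
scene [198 216  31  19 235] [ 430. -121.] yaw 69.4 len 140.0 w+ w- [47. 38.]
scene [237 231  22  26 291] [ 596. -149.] yaw -82.0 len 140.0 w+ w- [39. 50.]
scene [167 252  32  28 364] [ 450. -348.] yaw 84.3 len 143.0 w+ w- [52. 41.]
scene [203 267  31  31 416] [ 595. -350.] yaw 86.1 len 141.0 w+ w- [50. 42.]
cover [448.   99.7   7.8 131.1] 448.0747936916984 [-0.7  0.2 -0.4  0.8  1.  -0.1 -0.1 -0.1  1.  -0.1 -1.4 -0.6]
hook top (array([654.5488372 , 133.21836675, 290.94543227]), [array([-0.12,  0.28]), array([-0.05, -0.28])])
hook arm base (array([650.96323944, 133.02887383, 195.44753589]), [array([-0.28,  0.62]), array([-0.12, -0.63])])
post top near? (array([667.41192481, 179.26680518, 242.85475872]), [array([ 0.01, -0.02]), array([0.  , 0.02])])
```

```bash
python3 - <<'E'
from h import *
from workcell import env
a=cv2.imread("pics/raw_scene0.png");b=cv2.imread("pics/raw_side0.png")
P={n:env.camera_params(n) for n in("scene","side")}
u=lambda x,y,x0,y0:((x+.5)/6-.5+x0,(y+.5)/6-.5+y0)
S=lambda x,y:u(x,y,215,130); D=lambda x,y:u(x,y,195,130)
for z in(0,8): print("post bottom side L,R; scene L,R",z,onz(P["side"],[D(368,330),D(465,362)],z).round(0).tolist(),onz(P["scene"],[S(500,490),S(522,490)],z).round(0).tolist())
print("top side L,R",onz(P["side"],[D(370,60),D(475,95)],245).round(0).tolist(),"scene",onz(P["scene"],[S(517,135),S(545,150)],245).round(0).tolist())
im=b;p=P["side"]
for t in [(385,388),(448,368),(448,450),(500,423)]:
    print(im[int(t[1]*.64),int(t[0]*.64)])
B,G,Rr=[im[...,i].astype(int) for i in range(3)]
m=((G>1.2*Rr)&(G>1.05*B)&(G>25)).astype(np.uint8); 
k,l,s,ct=cv2.connectedComponentsWithStats(m)
for i in range(1,k):
    if s[i,4]>150 and s[i,0]>200:
        ys,xs=np.where(l==i); Q=onz(p,np.c_[xs,ys],12)[:,:2]; mu=Q.mean(0)
        w,V=np.linalg.eigh(np.cov((Q-mu).T)); e=V[:,1]*np.sign(V[1,1]); pr=(Q-mu)@e; q=(Q-mu)@[-e[1],e[0]]
        mid=mu+e*(pr.max()+pr.min())/2
        print(s[i],mid.round(0),"yaw",np.degrees(np.arctan2(e[1],e[0])).round(1),"len",np.ptp(pr).round(0),"w+ w-",np.ptp(q[pr>30]).round(),np.ptp(q[pr<-30]).round())
crop(b,200,210,350,320,5,"pics/c_ins.png")
E
```

```text
post bottom side L,R; scene L,R 0 [[664.0, 182.0, 0.0], [704.0, 114.0, 0.0]] [[686.0, 119.0, 0.0], [699.0, 126.0, 0.0]]
post bottom side L,R; scene L,R 8 [[659.0, 174.0, 8.0], [699.0, 106.0, 8.0]] [[689.0, 110.0, 8.0], [702.0, 117.0, 8.0]]
top side L,R [[662.0, 177.0, 245.0], [698.0, 104.0, 245.0]] scene [[660.0, 171.0, 245.0], [683.0, 162.0, 245.0]]
[71 94 75]
[71 96 75]
[70 95 75]
[75 97 77]
[274 225  28  21 226] [ 598. -147.] yaw 98.4 len 134.0 w+ w- 45.0 34.0
[239 235  17  27 257] [ 433. -120.] yaw 69.8 len 133.0 w+ w- 47.0 36.0
[307 257  28  28 306] [ 598. -351.] yaw 86.1 len 137.0 w+ w- 46.0 38.0
[274 273  26  31 346] [ 453. -347.] yaw 84.3 len 138.0 w+ w- 49.0 38.0
```

View pics/c_ins.png

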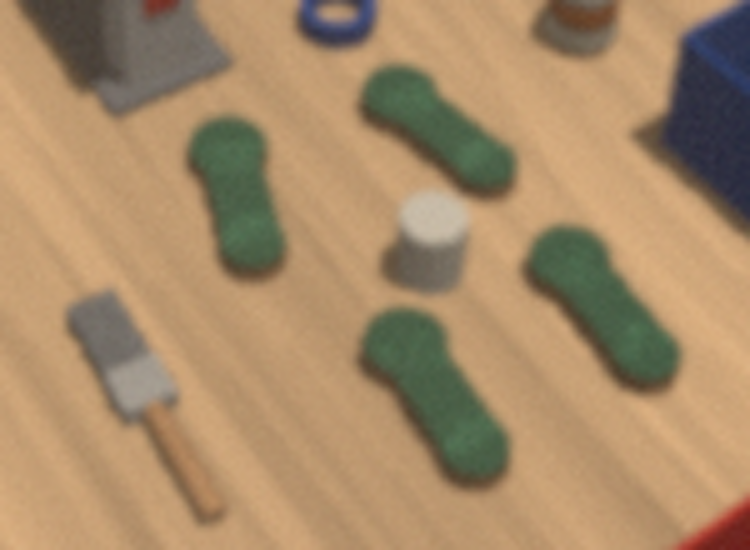

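The insoles measured in the two views agree within 3 mm: A(431,-120), B(597,-148), C(451,-347), D(596,-350). All four toes point roughly +y. The cover is at (448,100), yaw 88°. The post face is turned about 26°, with the hinge near (655,131). I'm moving to a wrist view over the hook.

>>> drive_tool(
  motion=[
    [[0.0185,-0.0212,0.0128],[0,0,-0.1143]],
    [[0.0185,-0.0212,0.0128],[0,0,-0.1143]],
    [[0.0185,-0.0212,0.0128],[0,0,-0.1143]],
    [[0.0185,-0.0212,0.0128],[0,0,-0.1143]],
    [[0.0185,-0.0212,0.0128],[0,0,-0.1143]],
    [[0.0185,-0.0212,0.0128],[0,0,-0.1143]],
    [[0.0185,-0.0212,0.0128],[0,0,-0.1143]],
    [[0.0185,-0.0212,0.0128],[0,0,-0.1143]],
    [[0.0185,-0.0212,0.0128],[0,0,-0.1143]],
    [[0.0185,-0.0212,0.0128],[0,0,-0.1143]],
  ],
  claw=1,
  force=40,
)

```text
time_s: 0.98
ee_pos: [410.9, 315.7, 342.4]
ee_rot: [180.0, 0.0, 1.1]
force: [-1.0, 0.3, -1.1]
gripper_width: 91.3
```

>>> drive_tool(
  motion=[
    [[0.0185,-0.0212,0],[0,0,-0.1143]],
    [[0.0185,-0.0212,0],[0,0,-0.1143]],
    [[0.0185,-0.0212,0],[0,0,-0.1143]],
    [[0.0185,-0.0212,0],[0,0,-0.1143]],
    [[0.0185,-0.0212,0],[0,0,-0.1143]],
    [[0.0185,-0.0212,0],[0,0,-0.1143]],
    [[0.0185,-0.0212,0],[0,0,-0.1143]],
    [[0.0185,-0.0212,0],[0,0,-0.1143]],
    [[0.0185,-0.0212,0],[0,0,-0.1143]],
    [[0.0185,-0.0212,0],[0,0,-0.1143]],
  ],
)

```text
time_s: 1.82
ee_pos: [596.0, 103.8, 341.6]
ee_rot: [180.0, 0.0, -64.4]
force: [1.3, 0.0, 0.3]
gripper_width: 90.9
```

```bash
cat > look.py <<'E'
import sys
from h import *
from workcell import env
def look(name,cam="wrist"):
    s=env.state(); p=env.camera_params(cam); im=env.grab_frame(cam)[:,:,::-1].copy()
    cv2.imwrite(f"pics/raw_{name}.png",im); cv2.imwrite(f"pics/{name}.png",cv2.resize(im,(800,600),interpolation=cv2.INTER_CUBIC))
    json.dump({k:np.asarray(v).tolist() for k,v in p.items()},open(f"pics/{name}.json","w"))
    print(name,"t",round(s["time_s"],2),"tcp",s["ee_pos"].round(1),"rot",s["ee_rot"].round(2),"F",s["force"].round(1),"w",round(s["gripper_width"],1))
def load(name): 
    return json.load(open(f"pics/{name}.json")),cv2.imread(f"pics/raw_{name}.png")
def v(x,y): return (x+.5)*.64-.5,(y+.5)*.64-.5   # 800 view px -> raw
if __name__=="__main__":
    look(sys.argv[1],*(sys.argv[2:3]))
E
python3 look.py w1
```

```text
w1 t 1.82 tcp [596.  103.8 341.6] rot [ 1.7996e+02  1.0000e-02 -6.4390e+01] F [1.3 0.  0.3] w 90.9
```

View pics/w1.png

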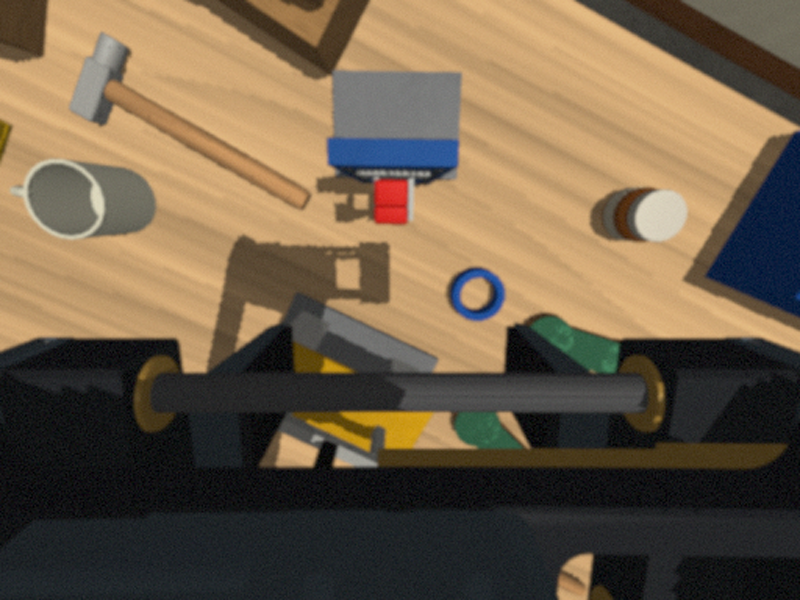

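The wrist view shows the hook end's red top at (391,200). Its lip side faces the blue post top at (393,152), and the post edge is horizontal in the picture, so the yaw of -64.4° is right.

```bash
python3 - <<'E'
from look import *
p,im=load("w1")
print("hook end arm centre",onz(p,[v(391,214),v(373,214),v(411,214)],290).round(1))
print("post face corners",onz(p,[v(329,167),v(459,167)],245).round(1))
E
```

```text
hook end arm centre [[650.  134.3 290. ]
 [645.9 142.8 290. ]
 [654.5 124.9 290. ]]
post face corners [[657.5 180.6 245. ]
 [691.7 109.2 245. ]]
```

>>> drive_tool(
  motion=[
    [[0.018,0.01,0],[0,0,0]],
    [[0.018,0.01,0],[0,0,0]],
    [[0.017,0.009,0],[0,0,0]],
    [[0,0,-0.02],[0,0,0]],
    [[0,0,-0.02],[0,0,0]],
    [[0,0,-0.02],[0,0,0]],
    [[0,0,-0.02],[0,0,0]],
    [[0,0,-0.005],[0,0,0]],
    [[0,0,0],[0,0,0]],
    [[0,0,0],[0,0,0]],
  ],
)

```text
time_s: 2.7
ee_pos: [648.6, 134.1, 257.6]
ee_rot: [-180.0, -0.0, -64.0]
force: [-0.0, -0.8, 0.4]
gripper_width: 91.3
```

>>> drive_tool(
  motion=[
    [[0,0,0],[0,0,0]],
    [[0,0,0],[0,0,0]],
    [[0,0,0],[0,0,0]],
    [[0,0,0],[0,0,0]],
    [[0,0,0],[0,0,0]],
    [[0,0,0],[0,0,0]],
    [[0,0,0],[0,0,0]],
    [[0,0,0],[0,0,0]],
    [[0,0,0],[0,0,0]],
    [[0,0,0],[0,0,0]],
  ],
  claw=0,
  force=10,
)

```text
time_s: 3.53
ee_pos: [648.4, 134.0, 256.9]
ee_rot: [180.0, -0.0, -64.1]
force: [1.0, 0.6, -0.3]
gripper_width: 27.7
```

>>> drive_tool(
  motion=[
    [[0,0,0],[0,0,0]],
    [[0,0,0],[0,0,0]],
    [[0,0,0],[0,0,0]],
    [[0,0,0],[0,0,0]],
    [[0,0,0],[0,0,0]],
    [[0,0,0],[0,0,0]],
    [[-0.0067,-0.0032,-0.0007],[0,0,0]],
    [[-0.0067,-0.0032,-0.0007],[0,0,0]],
    [[-0.0064,-0.0031,-0.0019],[0,0,0]],
    [[-0.0064,-0.0031,-0.0019],[0,0,0]],
  ],
)

```text
time_s: 4.37
ee_pos: [621.7, 121.2, 252.1]
ee_rot: [-179.9, -0.0, -64.1]
force: [2.3, 0.0, 0.0]
gripper_width: 18.4
```

>>> drive_tool(
  motion=[
    [[-0.006,-0.0029,-0.0031],[0,0,0]],
    [[-0.006,-0.0029,-0.0031],[0,0,0]],
    [[-0.0054,-0.0026,-0.0043],[0,0,0]],
    [[-0.0054,-0.0026,-0.0043],[0,0,0]],
    [[-0.0047,-0.0023,-0.0053],[0,0,0]],
    [[-0.0047,-0.0023,-0.0053],[0,0,0]],
    [[-0.0038,-0.0018,-0.006],[0,0,0]],
    [[-0.0038,-0.0018,-0.006],[0,0,0]],
    [[-0.0028,-0.0014,-0.0067],[0,0,0]],
    [[-0.0028,-0.0014,-0.0067],[0,0,0]],
  ],
)

```text
time_s: 5.2
ee_pos: [574.7, 99.4, 199.9]
ee_rot: [179.8, 0.1, -64.1]
force: [-3.2, 1.0, 4.4]
gripper_width: 18.0
```

>>> drive_tool(
  motion=[
    [[-0.0017,-0.0008,-0.0071],[0,0,0]],
    [[-0.0017,-0.0008,-0.0071],[0,0,0]],
    [[-0.0006,-0.0003,-0.0074],[0,0,0]],
    [[-0.0006,-0.0003,-0.0074],[0,0,0]],
    [[0,0,-0.001],[0,0,0]],
    [[0,0,0],[0,0,0]],
    [[0,0,0],[0,0,0]],
    [[0,0,0],[0,0,0]],
    [[0,0,0],[0,0,0]],
    [[0,0,0],[0,0,0]],
  ],
)

```text
time_s: 6.03
ee_pos: [569.2, 97.0, 168.9]
ee_rot: [179.6, 0.2, -64.1]
force: [-5.9, 1.6, -0.2]
gripper_width: 17.8
```

```bash
python3 look.py s2 scene; python3 look.py d2 side; python3 - <<'E'
from look import *
crop(load("s2")[1],215,110,335,220,6,"pics/s2c.png")
E
```

```text
s2 t 6.03 tcp [569.2  97.  168.9] rot [ 1.7958e+02  1.5000e-01 -6.4070e+01] F [-5.9  1.6 -0.2] w 17.8
d2 t 6.08 tcp [569.2  97.  168.9] rot [ 1.7958e+02  1.6000e-01 -6.4070e+01] F [-5.5  2.1 -1.1] w 18.1
```

View pics/s2c.png

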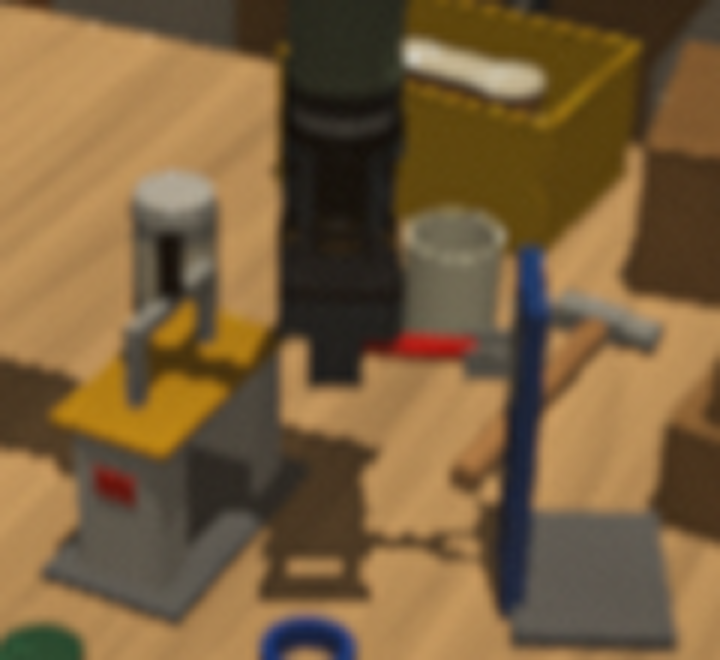

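The hook is level. Releasing it, then going up for a view over the cover.

>>> drive_tool(
  motion=[
    [[0,0,0],[0,0,0]],
    [[0,0,0],[0,0,0]],
    [[0,0,0],[0,0,0]],
    [[0,0,0],[0,0,0]],
    [[0,0,0],[0,0,0]],
    [[0,0,0.01],[0,0,0]],
    [[0,0,0.035],[0,0,0]],
    [[0,0,0.04],[0,0,0]],
    [[0,0,0.04],[0,0,0]],
    [[0,0,0.036],[0,0,0]],
  ],
  claw=0.6,
)

```text
time_s: 6.97
ee_pos: [572.2, 97.1, 335.5]
ee_rot: [-179.9, -0.1, -64.1]
force: [1.1, 0.8, 0.3]
gripper_width: 54.8
```

>>> drive_tool(
  motion=[
    [[-0.0121,-0.0063,0],[0,0,0.1083]],
    [[-0.0121,-0.0063,0],[0,0,0.1083]],
    [[-0.0121,-0.0063,0],[0,0,0.1083]],
    [[-0.0121,-0.0063,0],[0,0,0.1083]],
    [[-0.0121,-0.0063,0],[0,0,0.1083]],
    [[-0.0121,-0.0063,0],[0,0,0.1083]],
    [[-0.0121,-0.0063,0],[0,0,0.1083]],
    [[-0.0121,-0.0063,0],[0,0,0.1083]],
    [[-0.0121,-0.0063,0],[0,0,0.1083]],
    [[-0.0121,-0.0063,0],[0,0,0.1083]],
  ],
)

```text
time_s: 7.8
ee_pos: [450.7, 33.9, 332.9]
ee_rot: [180.0, -0.1, -1.7]
force: [1.6, 0.6, 0.1]
gripper_width: 54.5
```

```bash
python3 look.py w3; python3 look.py d3 side
```

```text
w3 t 7.8 tcp [450.7  33.9 332.9] rot [ 1.80e+02 -9.00e-02 -1.69e+00] F [1.6 0.6 0.1] w 54.5
d3 t 7.85 tcp [448.4  33.  333.3] rot [179.94   0.    -1.53] F [-1.8 -0.4 -0.1] w 54.4
```

View pics/w3.png

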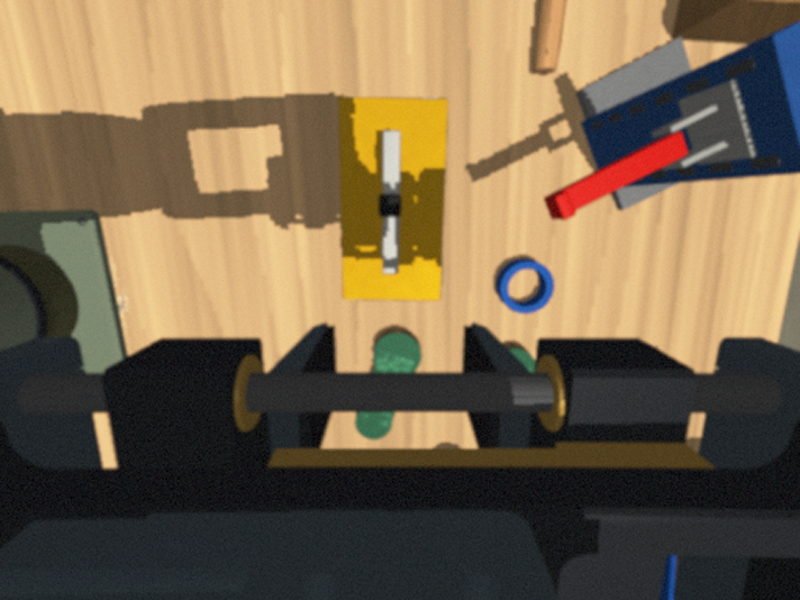

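View pics/d3.png

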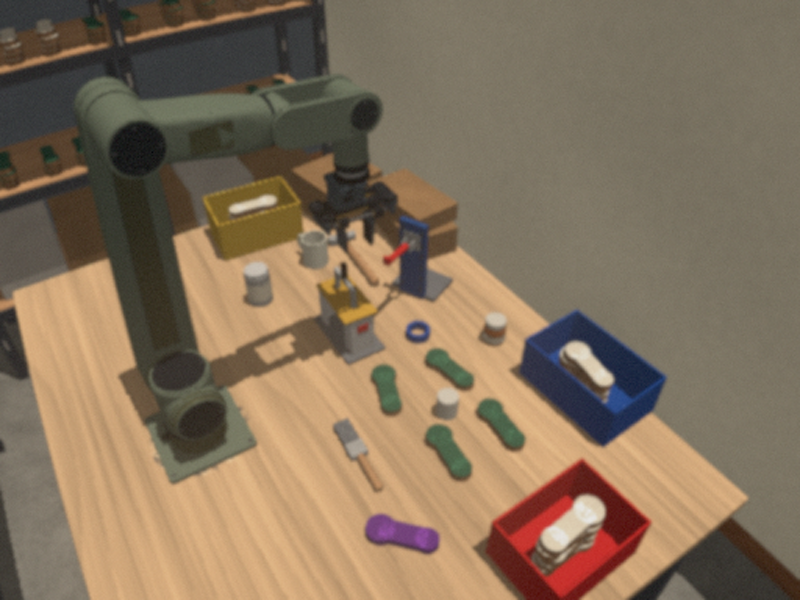

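The cover's stem top is at (390,205) and its plate corners are at (341,97), (448,98), (440,299) and (343,299). The red hook is down, with its tip at (565,205).

```bash
python3 - <<'E'
from look import *
p,im=load("w3"); ps,_=load("d3")
print("stem top",onz(p,[v(390,204)],240).round(1))
c=onz(p,[v(341,97),v(448,98),v(440,299),v(343,299)],133); print(c.round(1), c.mean(0).round(1))
print("yaw",[np.degrees(np.arctan2(*(c[a]-c[b])[[1,0]])).round(1) for a,b in((0,3),(1,2))])
print("hook tip exp px",(proj(p,[[561,91,195],[561,91,208],[651,134,195]])/.64).round(0))
print("hook tip exp side px",(proj(ps,[[561,91,195],[561,91,208],[651,134,195]])/.64).round(0))
B=im[:200].astype(int); m=((B[...,2]>90)&(B[...,1]>70)&(B[...,0]<60)).astype(np.uint8)
cn=max(cv2.findContours(m,0,2)[0],key=cv2.contourArea); print(cv2.minAreaRect(cn), cv2.contourArea(cn))
E
```

```text
stem top [[447.8 100.6 240. ]]
[[409.1 185.6 133. ]
 [495.9 182.3 133. ]
 [488.5  14.9 133. ]
 [400.   17.6 133. ]] [448.4 100.1 133. ]
yaw [np.float64(86.9), np.float64(87.5)]
hook tip exp px [[548. 212.]
 [555. 213.]
 [684. 143.]]
hook tip exp side px [[385. 263.]
 [385. 259.]
 [406. 243.]]
((250.0, 126.5), (129.0, 70.0), 90.0) 8291.5
```

>>> drive_tool(
  motion=[
    [[0,0.0225,0],[0,0,-0.02]],
    [[0,0.0225,0],[0,0,0]],
    [[0,0.0225,0],[0,0,0]],
    [[0,0,-0.03],[0,0,0]],
    [[0,0,-0.04],[0,0,0]],
    [[0,0,-0.035],[0,0,0]],
    [[0,0,-0.02],[0,0,0]],
    [[0,0,-0.005],[0,0,0]],
    [[0,0,0],[0,0,0]],
    [[0,0,0],[0,0,0]],
  ],
)

```text
time_s: 8.73
ee_pos: [452.7, 102.1, 203.3]
ee_rot: [-180.0, -0.2, -3.2]
force: [1.0, -1.5, 0.8]
gripper_width: 54.8
```

>>> drive_tool(
  motion=[
    [[0,0,0],[0,0,0]],
    [[0,0,0],[0,0,0]],
    [[0,0,0],[0,0,0]],
    [[0,0,0],[0,0,0]],
    [[0,0,0],[0,0,0]],
    [[0,0,0],[0,0,0]],
    [[0,0,0],[0,0,0]],
    [[0,0,0],[0,0,0]],
    [[0,0,0],[0,0,0]],
    [[0,0,0],[0,0,0]],
  ],
  claw=0,
  force=45,
)

```text
time_s: 9.57
ee_pos: [451.0, 101.6, 201.5]
ee_rot: [180.0, 0.0, -3.2]
force: [0.1, -0.3, -3.3]
gripper_width: 13.8
```

>>> drive_tool(
  motion=[
    [[0,0,0.01],[0,0,0]],
    [[0,0,0.016],[0,0,0]],
    [[0,0,0.016],[0,0,0]],
    [[0.0105,-0.004,0],[0,0,0.0714]],
    [[0.0105,-0.004,0],[0,0,0.0714]],
    [[0.0105,-0.004,0],[0,0,0.0714]],
    [[0.0105,-0.004,0],[0,0,0.0714]],
    [[0.0105,-0.004,0],[0,0,0.0714]],
    [[0.0105,-0.004,0],[0,0,0.0714]],
    [[0.0105,-0.004,0],[0,0,0.0714]],
  ],
)

```text
time_s: 10.4
ee_pos: [525.3, 73.5, 244.6]
ee_rot: [180.0, -0.0, 25.7]
force: [0.2, 0.4, -4.0]
gripper_width: 13.8
```

```bash
python3 look.py s4 scene; python3 look.py d4 side; python3 - <<'E'
from look import *
crop(load("s4")[1],215,110,335,220,6,"pics/s4c.png")
crop(load("d4")[1],190,110,310,220,6,"pics/d4c.png")
E
```

```text
s4 t 10.4 tcp [525.3  73.5 244.6] rot [ 1.7999e+02 -3.0000e-02  2.5690e+01] F [ 0.2  0.4 -4. ] w 13.8
d4 t 10.45 tcp [527.6  72.7 244.4] rot [ 1.7987e+02 -1.5000e-01  2.5780e+01] F [ 3.6 -0.4 -3.7] w 13.6
```

View pics/s4c.png

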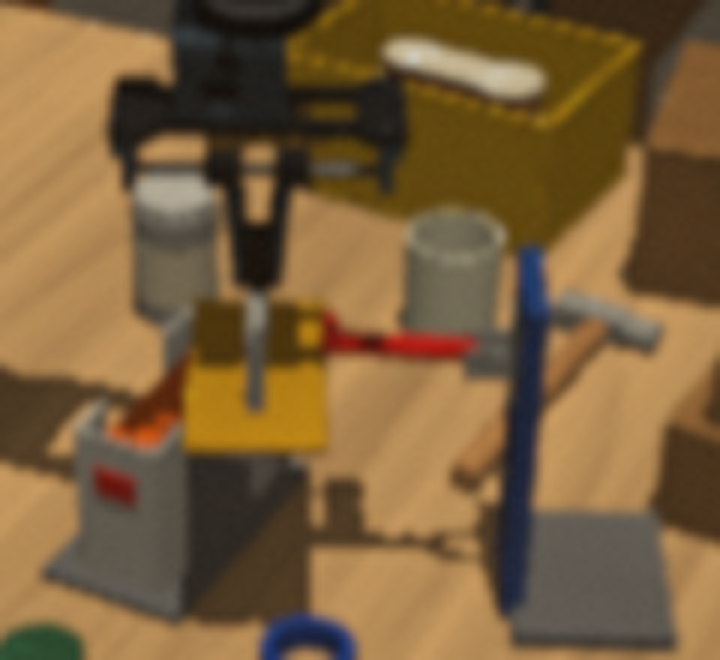

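View pics/d4c.png

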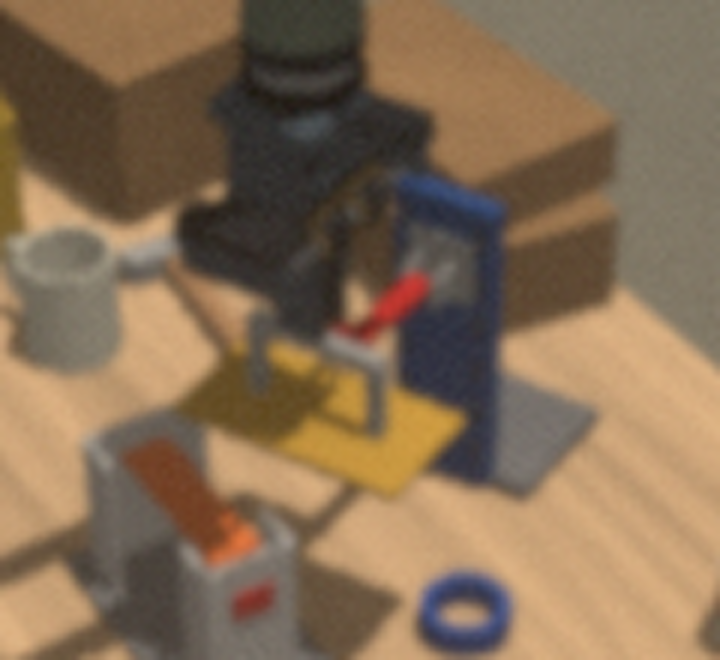

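>>> drive_tool(
  motion=[
    [[0,0,-0.004],[0,0,0]],
    [[0.0113,0.0054,0],[0,0,0]],
    [[0.0113,0.0054,0],[0,0,0]],
    [[0.0113,0.0054,0],[0,0,0]],
    [[0.0113,0.0054,0],[0,0,0]],
    [[0.0113,0.0054,0],[0,0,0]],
    [[0.0113,0.0054,0],[0,0,0]],
    [[0.0113,0.0054,0],[0,0,0]],
    [[0,0,0],[0,0,0]],
    [[0,0,0],[0,0,0]],
  ],
)

```text
time_s: 11.33
ee_pos: [602.9, 111.8, 239.5]
ee_rot: [-180.0, 0.1, 25.5]
force: [0.3, 0.7, -3.3]
gripper_width: 13.8
```

>>> drive_tool(
  motion=[
    [[0,0,-0.006],[0,0,0]],
    [[0,0,-0.006],[0,0,0]],
    [[0,0,-0.005],[0,0,0]],
    [[0,0,-0.003],[0,0,0]],
    [[0,0,-0.003],[0,0,0]],
    [[0,0,-0.001],[0,0,0]],
    [[0,0,0],[0,0,0]],
    [[0,0,0],[0,0,0]],
    [[0,0,0],[0,0,0]],
    [[0,0,0],[0,0,0]],
  ],
)

```text
time_s: 12.17
ee_pos: [604.0, 111.5, 216.2]
ee_rot: [180.0, -0.0, 25.5]
force: [-0.5, -0.3, -2.9]
gripper_width: 13.7
```

```bash
python3 look.py s5 scene; python3 look.py d5 side; python3 - <<'E'
from look import *
crop(load("s5")[1],215,110,335,220,6,"pics/s5c.png")
crop(load("d5")[1],190,110,310,220,6,"pics/d5c.png")
E
```

```text
s5 t 12.17 tcp [604.  111.5 216.2] rot [ 1.7999e+02 -4.0000e-02  2.5480e+01] F [-0.5 -0.3 -2.9] w 13.7
d5 t 12.22 tcp [603.9 111.5 216.2] rot [ 1.800e+02 -3.000e-02  2.548e+01] F [ 0.5 -0.4 -3.7] w 13.4
```

View pics/s5c.png

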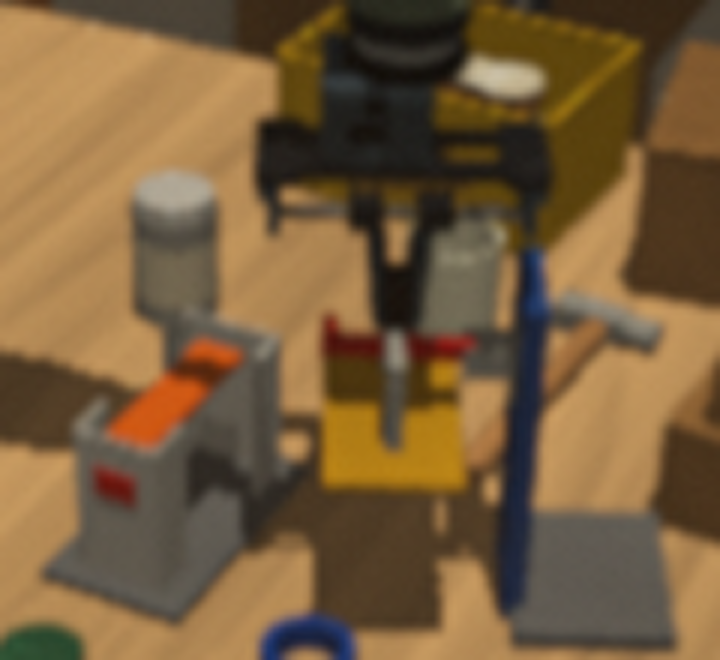

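View pics/d5c.png

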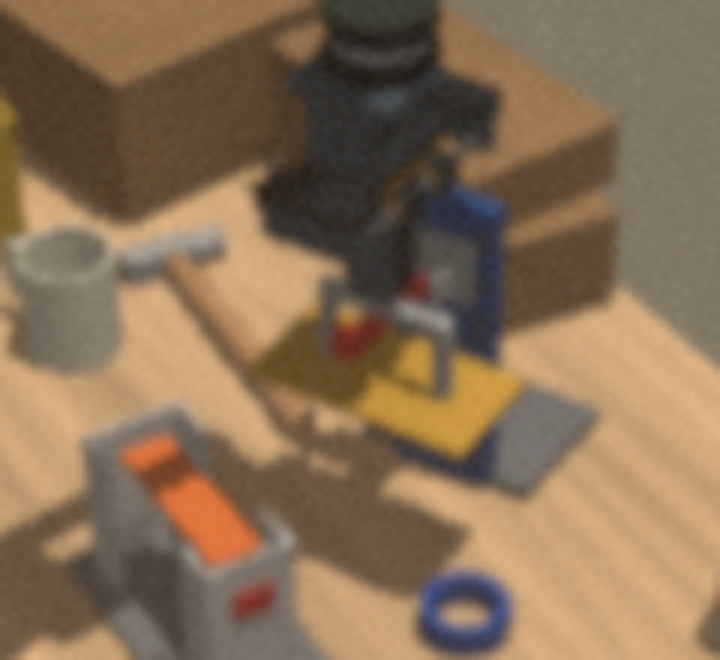

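The hook is threaded through the bow. Lowering until the weight comes off.

>>> drive_tool(
  motion=[
    [[0,0,-0.001],[0,0,0]],
    [[0,0,-0.001],[0,0,0]],
    [[0,0,-0.0005],[0,0,0]],
    [[0,0,0],[0,0,0]],
    [[0,0,0],[0,0,0]],
    [[0,0,0],[0,0,0]],
    [[0,0,0],[0,0,0]],
    [[0,0,0],[0,0,0]],
    [[0,0,0],[0,0,0]],
    [[0,0,0],[0,0,0]],
  ],
)

```text
time_s: 13.1
ee_pos: [603.8, 111.5, 213.4]
ee_rot: [-180.0, -0.0, 25.5]
force: [0.3, 0.2, -3.7]
gripper_width: 14.0
```

>>> drive_tool(
  motion=[
    [[0,0,-0.001],[0,0,0]],
    [[0,0,0],[0,0,0]],
    [[0,0,-0.001],[0,0,0]],
    [[0,0,0],[0,0,0]],
    [[0,0,-0.0005],[0,0,0]],
    [[0,0,0],[0,0,0]],
    [[0,0,0],[0,0,0]],
    [[0,0,0],[0,0,0]],
    [[0,0,0],[0,0,0]],
    [[0,0,0],[0,0,0]],
  ],
)

```text
time_s: 13.93
ee_pos: [603.9, 111.5, 213.0]
ee_rot: [180.0, -0.1, 25.5]
force: [-2.8, -0.1, 6.3]
gripper_width: 13.9
```

>>> drive_tool(
  motion=[
    [[0,0,0.001],[0,0,0]],
    [[0,0,0],[0,0,0]],
    [[0,0,0],[0,0,0]],
    [[0,0,0],[0,0,0]],
    [[0,0,0],[0,0,0]],
    [[0,0,0],[0,0,0]],
    [[0,0,0],[0,0,0]],
    [[0,0,0],[0,0,0]],
    [[0,0,0.01],[0,0,0]],
    [[0,0,0.03],[0,0,0]],
  ],
  claw=0.5,
)

```text
time_s: 14.77
ee_pos: [601.4, 111.1, 248.4]
ee_rot: [-179.9, 0.5, 25.5]
force: [0.0, 1.5, -0.9]
gripper_width: 45.2
```

>>> drive_tool(
  motion=[
    [[0,0,0.03],[0,0,0]],
    [[0,0,0.03],[0,0,0]],
    [[0,0,0.025],[0,0,0]],
    [[-0.026,-0.0128,0],[0,0,-0.083]],
    [[-0.026,-0.0128,0],[0,0,-0.083]],
    [[-0.026,-0.0128,0],[0,0,-0.083]],
    [[-0.026,-0.0128,0],[0,0,-0.083]],
    [[-0.026,-0.0128,0],[0,0,-0.083]],
    [[-0.026,-0.0128,0],[0,0,-0.083]],
    [[0,0,0],[0,0,0]],
  ],
)

```text
time_s: 15.6
ee_pos: [443.6, 33.1, 338.7]
ee_rot: [179.9, -0.0, -3.3]
force: [0.5, -0.2, -0.5]
gripper_width: 45.6
```

>>> drive_tool(
  motion=[
    [[0,0,0],[0,0,0]],
    [[0,0,0],[0,0,0]],
    [[0,0,0],[0,0,0]],
    [[0,0,0],[0,0,0]],
    [[0,0,0],[0,0,0]],
    [[0,0,0],[0,0,0]],
    [[0,0,0],[0,0,0]],
    [[0,0,0],[0,0,0]],
    [[0,0,0],[0,0,0]],
    [[0,0,0],[0,0,0]],
  ],
)

```text
time_s: 16.43
ee_pos: [447.8, 34.7, 336.9]
ee_rot: [180.0, 0.0, -3.0]
force: [0.9, -0.1, 0.3]
gripper_width: 45.4
```

```bash
python3 look.py w6; python3 look.py s6 scene; python3 - <<'E'
from look import *
crop(load("w6")[1],180,30,320,210,4,"pics/w6c.png")
crop(load("s6")[1],215,110,335,220,6,"pics/s6c.png")
E
```

```text
w6 t 16.43 tcp [447.8  34.7 336.9] rot [180.     0.    -3.05] F [ 0.9 -0.1  0.3] w 45.4
s6 t 16.48 tcp [447.8  34.7 337. ] rot [180.    -0.    -3.05] F [-0.2 -0.1  0. ] w 45.9
```

View pics/w6c.png

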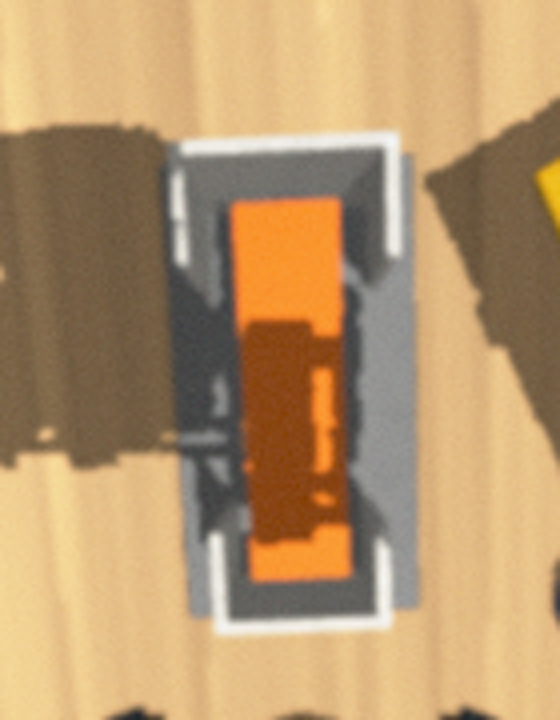

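View pics/s6c.png

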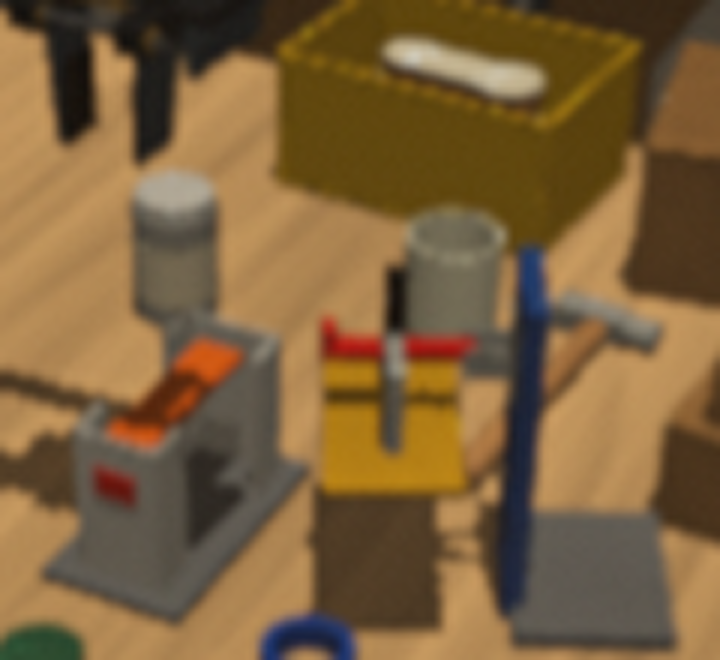

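The well is visible with the walls' white tops clear: toe outer corners at crop (178,138) and (399,131), heel ones at (216,633) and (391,627). The cover hangs level on the hook.

```bash
python3 - <<'E'
from look import *
p,im=load("w6")
k=lambda x,y:((x+.5)/4-.5+180,(y+.5)/4-.5+30)
c=onz(p,[k(178,138),k(399,131),k(391,627),k(216,633)],125)
print(c.round(1)); t=(c[0]+c[1])/2;h=(c[2]+c[3])/2; d=t-h
print("widths",np.linalg.norm(c[0]-c[1]),np.linalg.norm(c[2]-c[3]),"len",np.linalg.norm(d),"centre",(t+h)/2,"yaw",np.degrees(np.arctan2(d[1],d[0])))
q=onz(p,[k(232,203),k(341,197),k(353,576),k(250,582)],115);print("platform",q.mean(0))
t=(q[0]+q[1])/2;h=(q[2]+q[3])/2; d=t-h; print(np.linalg.norm(d),np.degrees(np.arctan2(d[1],d[0])))
E
```

```text
[[415.8 187.2 125. ]
 [488.3 185.4 125. ]
 [480.2  19.6 125. ]
 [416.   20.8 125. ]]
widths 72.5008282515119 64.2126994792374 len 166.07470675907481 centre [450.09838762 103.25415591 125.        ] yaw 88.64696298965269
platform [449.29166986 102.86433311 115.        ]
130.72864227069368 89.1665892296296
```

>>> drive_tool(
  motion=[
    [[-0.0048,-0.027,-0.0146],[0,0,-0.038]],
    [[-0.0048,-0.027,-0.0146],[0,0,-0.038]],
    [[-0.0048,-0.027,-0.0146],[0,0,-0.038]],
    [[-0.0048,-0.027,-0.0146],[0,0,-0.038]],
    [[-0.0048,-0.027,-0.0146],[0,0,-0.038]],
    [[-0.0048,-0.027,-0.0146],[0,0,-0.038]],
    [[-0.0048,-0.027,-0.0146],[0,0,-0.038]],
    [[-0.0048,-0.027,-0.0146],[0,0,-0.038]],
    [[0,0,0],[0,0,0]],
    [[0,0,0],[0,0,0]],
  ],
  claw=0.85,
)

```text
time_s: 17.37
ee_pos: [408.8, -181.9, 219.5]
ee_rot: [-180.0, 0.1, -20.6]
force: [-0.2, 1.1, 0.8]
gripper_width: 77.6
```

>>> drive_tool(
  motion=[
    [[0,0,0],[0,0,0]],
    [[0,0,0],[0,0,0]],
    [[0,0,0],[0,0,0]],
    [[0,0,0],[0,0,0]],
    [[0,0,0],[0,0,0]],
    [[0,0,0],[0,0,0]],
    [[0,0,0],[0,0,0]],
    [[0,0,0],[0,0,0]],
    [[0,0,0],[0,0,0]],
    [[0,0,0],[0,0,0]],
  ],
)

```text
time_s: 18.2
ee_pos: [409.4, -181.3, 220.2]
ee_rot: [-180.0, -0.0, -20.5]
force: [0.5, -0.6, -0.1]
gripper_width: 77.6
```

```bash
cat > ins.py <<'E'
from look import *
def green(im):
    B,G,Rr=[cv2.GaussianBlur(im,(3,3),0)[...,i].astype(int) for i in range(3)]
    return ((G>1.25*Rr)&(G>1.05*B)&(G>30)).astype(np.uint8)
def measure(name,expect,z=20,show=True):
    p,im=load(name); m=green(im); m[212:]=0
    k,l,s,ct=cv2.connectedComponentsWithStats(m); best=None
    for i in range(1,k):
        if s[i,4]<500: continue
        cn=max(cv2.findContours((l==i).astype(np.uint8),0,1)[0],key=cv2.contourArea)[:,0,:].astype(float)
        Q=onz(p,cn,z)[:,:2]
        r=cv2.minAreaRect(Q.astype(np.float32)); 
        ys,xs=np.where(l==i); A=onz(p,np.c_[xs,ys],z)[:,:2]; mu=A.mean(0)
        w,V=np.linalg.eigh(np.cov((A-mu).T)); e=V[:,1]*np.sign(V[1,1])
        for _ in range(1):
            n=np.array([-e[1],e[0]]); pr=(Q-mu)@e; q=(Q-mu)@n; c=mu+e*(pr.max()+pr.min())/2
        # waist sides refine: near the middle
        pr=(Q-c)@e;q=(Q-c)@n; L=np.ptp(pr)
        band=abs(pr)<14; up=q[band&(q>0)];lo=q[band&(q<0)]
        su=np.polyfit(pr[band&(q>0)],up,1); sl=np.polyfit(pr[band&(q<0)],lo,1)
        off=(su[1]+sl[1])/2
        wp=np.ptp(q[pr>.2*L]);wm=np.ptp(q[pr<-.2*L])
        yaw=np.degrees(np.arctan2(e[1],e[0]))
        print("bbox",s[i],"c",(c+n*off).round(1),"yaw",yaw.round(1),"side slopes",np.degrees([su[0],sl[0]]).round(1),"len",L.round(1),"waist",(su[1]-sl[1]).round(1),"w+",wp.round(1),"w-",wm.round(1))
if __name__=="__main__":
    n=sys.argv[1]; look(n); measure(n,None)
E
python3 ins.py w7
```

```text
w7 t 18.2 tcp [ 409.4 -181.3  220.2] rot [-180.     -0.    -20.47] F [ 0.5 -0.6 -0.1] w 77.6
bbox [ 342   52   68  108 4019] c [ 594.1 -149.9] yaw 98.3 side slopes [-1.1  0.3] len 146.4 waist 41.9 w+ 58.7 w- 46.2
bbox [ 232   76   44  112 3562] c [ 430.  -123.5] yaw 69.8 side slopes [-1.5  0.4] len 145.9 waist 40.1 w+ 56.5 w- 43.4
bbox [387 195  41  17 529] c [ 602.7 -291.7] yaw 158.4 side slopes [ 1.2 -4.7] len 57.2 waist 22.7 w+ 22.7 w- 19.4
```

View pics/w7.png

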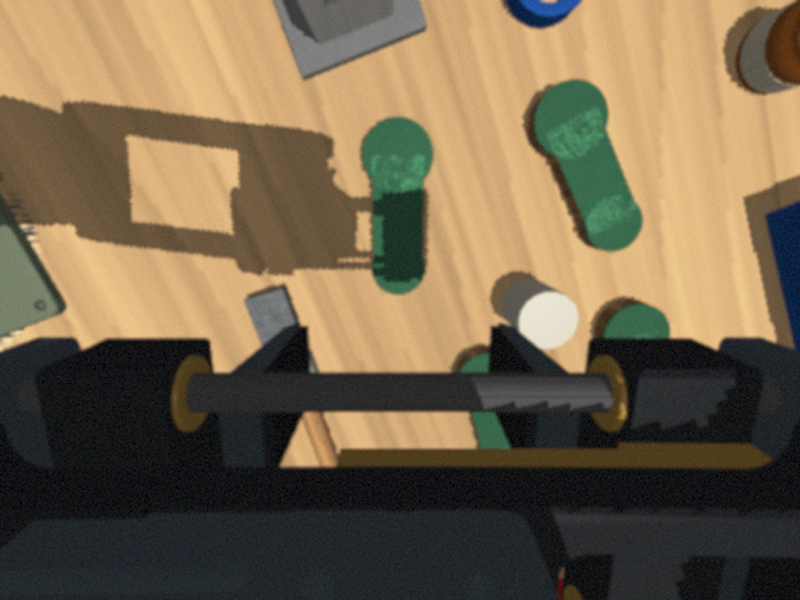

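A is at (430,-123.5), yaw 69.8, length 146, wide end toward +y. It is the plain green one, fitting the description. Grasping it now.

>>> drive_tool(
  motion=[
    [[0.0103,0.0289,0],[0,0,0.005]],
    [[0.0103,0.0289,0],[0,0,0]],
    [[0,0,-0.03],[0,0,0]],
    [[0,0,-0.04],[0,0,0]],
    [[0,0,-0.04],[0,0,0]],
    [[0,0,-0.04],[0,0,0]],
    [[0,0,-0.03],[0,0,0]],
    [[0,0,-0.02],[0,0,0]],
    [[0,0,-0.01],[0,0,0]],
    [[0,0,-0.005],[0,0,0]],
  ],
)

```text
time_s: 19.08
ee_pos: [428.9, -123.2, 3.4]
ee_rot: [180.0, 0.2, -20.2]
force: [-0.5, 0.3, -0.4]
gripper_width: 77.6
```

>>> drive_tool(
  motion=[
    [[0,0,0],[0,0,0]],
    [[0,0,0],[0,0,0]],
    [[0,0,0],[0,0,0]],
    [[0,0,0],[0,0,0]],
    [[0,0,0],[0,0,0]],
    [[0,0,0],[0,0,0]],
    [[0,0,0],[0,0,0]],
    [[0,0,0],[0,0,0]],
    [[0,0,0],[0,0,0]],
    [[0,0,0],[0,0,0]],
  ],
  claw=0,
  force=35,
)

```text
time_s: 19.92
ee_pos: [430.4, -123.6, 5.9]
ee_rot: [-180.0, -0.1, -20.2]
force: [-0.5, -0.2, 6.0]
gripper_width: 43.5
```

```bash
python3 look.py w8
```

```text
w8 t 19.92 tcp [ 430.4 -123.6    5.9] rot [-1.800e+02 -8.000e-02 -2.018e+01] F [-0.5 -0.2  6. ] w 43.5
```

View pics/w8.png

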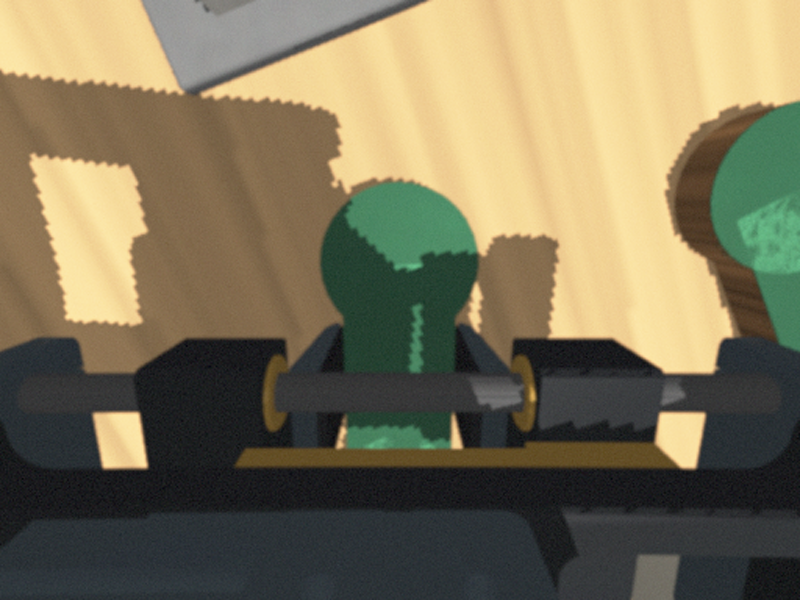

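```bash
cat > held.py <<'E'
from look import *
def held(name,toe,l,r,ztop):
    p,_=load(name); q=onz(p,[v(*toe),v(*l),v(*r)],ztop); print("toe tip",q[0].round(1),"toe L/R mid",((q[1]+q[2])/2).round(1),"w",np.linalg.norm(q[1]-q[2]).round(1)); return q
E
python3 - <<'E'
from held import *
q=held("w8",(398,181),(321,262),(479,262),20)
t=np.radians(-20.2); tx=np.array([np.cos(t),np.sin(t)]); L=np.array([-tx[1],tx[0]])
d=q[:,:2]-[430.4,-123.6]
print("along",d@L,"across",d@tx)
E
```

```text
toe tip [456.3 -53.3  20. ] toe L/R mid [446.9 -81.   20. ] w 59.5
along [74.96138699 45.73192805 45.71230381] across [ 1.92896830e-02 -2.89986594e+01  3.05255375e+01]
```

The insole is held centred: toe tip 75.0 mm along, 0.0 mm across. Lifting it to above the well.

>>> drive_tool(
  motion=[
    [[0,0,0.015],[0,0,0]],
    [[0,0,0.035],[0,0,0]],
    [[0,0,0.04],[0,0,0]],
    [[0,0,0.04],[0,0,0]],
    [[0,0,0.04],[0,0,0]],
    [[0,0.02,0.005],[0,0,0.03]],
    [[0.0025,0.03,0],[0,0,0.05]],
    [[0.0025,0.03,0],[0,0,0.05]],
    [[0.0025,0.03,0],[0,0,0.05]],
    [[0.0025,0.03,0],[0,0,0.05]],
  ],
)

```text
time_s: 20.8
ee_pos: [439.5, 17.7, 180.2]
ee_rot: [180.0, -0.0, -6.9]
force: [1.0, -0.2, -0.6]
gripper_width: 43.8
```

>>> drive_tool(
  motion=[
    [[0.0025,0.03,0],[0,0,0.05]],
    [[0.0025,0.03,0],[0,0,0.05]],
    [[0.004,0.0265,0],[0,0,0.007]],
    [[0,0,0],[0,0,0]],
    [[0,0,0],[0,0,0]],
    [[0,0,0],[0,0,0]],
    [[0,0,0],[0,0,0]],
    [[0,0,0],[0,0,0]],
    [[0,0,0],[0,0,0]],
    [[0,0,0],[0,0,0]],
  ],
)

```text
time_s: 21.63
ee_pos: [449.0, 102.3, 180.2]
ee_rot: [180.0, -0.0, -0.9]
force: [-0.2, -0.5, -1.4]
gripper_width: 43.9
```

```bash
python3 look.py w9
```

```text
w9 t 21.63 tcp [449.  102.3 180.2] rot [ 1.8e+02 -1.0e-02 -9.5e-01] F [-0.2 -0.5 -1.4] w 43.9
```

View pics/w9.png

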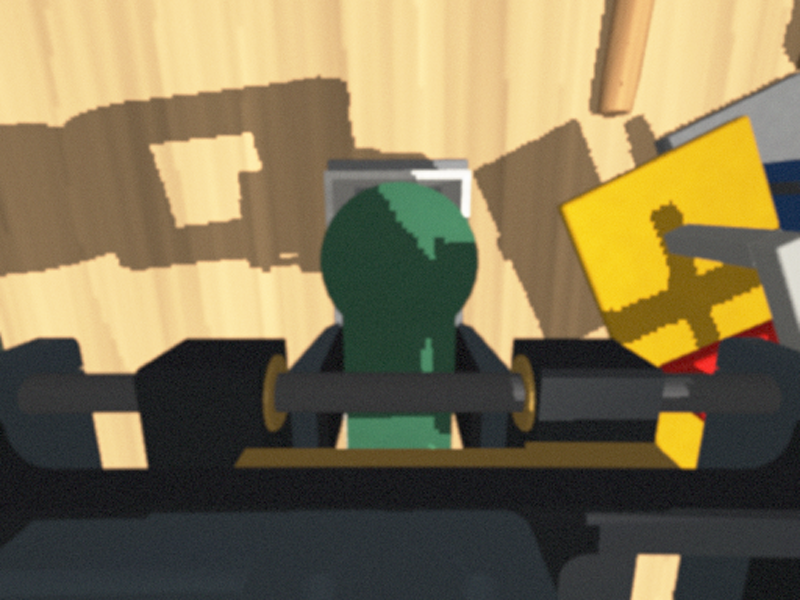

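```bash
python3 - <<'E'
from look import *
p,_=load("w9")
q=onz(p,[v(326,163),v(470,161),v(328,178),v(463,178)],125);print(q.round(1),q[:2].mean(0),np.linalg.norm(q[0]-q[1]))
q=onz(p,[v(398,181),v(321,262),v(479,262)],194);print(q.round(1))
E
```

```text
[[413.5 190.  125. ]
 [487.4 189.7 125. ]
 [414.1 182.6 125. ]
 [484.  181.4 125. ]] [450.46787567 189.83088725 125.        ] 73.91961657090357
[[450.4 177.2 194. ]
 [420.8 148.4 194. ]
 [480.4 147.4 194. ]]
```

The insole lines up with the well: toe edge at y 177 against the inner wall at 182, and laterally within 1 mm. Lowering it in.

>>> drive_tool(
  motion=[
    [[0.0003,0.001,-0.015],[0,0,0]],
    [[0,0,-0.015],[0,0,0]],
    [[0,0,-0.012],[0,0,0]],
    [[0,0,-0.008],[0,0,0]],
    [[0,0,-0.005],[0,0,0]],
    [[0,0,-0.003],[0,0,0]],
    [[0,0,0],[0,0,0]],
    [[0,0,0],[0,0,0]],
    [[0,0,0],[0,0,0]],
    [[0,0,0],[0,0,0]],
  ],
)

```text
time_s: 22.52
ee_pos: [449.7, 104.1, 122.7]
ee_rot: [-180.0, -0.1, -0.9]
force: [-0.4, 0.0, -1.5]
gripper_width: 43.7
```

>>> drive_tool(
  motion=[
    [[0,0,-0.003],[0,0,0]],
    [[0,0,-0.003],[0,0,0]],
    [[0,0,-0.003],[0,0,0]],
    [[0,0,-0.003],[0,0,0]],
    [[0,0,-0.003],[0,0,0]],
    [[0,0,-0.003],[0,0,0]],
    [[0,0,0],[0,0,0]],
    [[0,0,0],[0,0,0]],
    [[0,0,0],[0,0,0]],
    [[0,0,0],[0,0,0]],
  ],
)

```text
time_s: 23.35
ee_pos: [448.6, 103.8, 103.7]
ee_rot: [180.0, 0.1, -0.9]
force: [-0.0, 0.5, 0.0]
gripper_width: 43.7
```

>>> drive_tool(
  motion=[
    [[0,0,-0.002],[0,0,0]],
    [[0,0,-0.002],[0,0,0]],
    [[0,0,0],[0,0,0]],
    [[0,0,0],[0,0,0]],
    [[0,0,0],[0,0,0]],
    [[0,0,0],[0,0,0]],
    [[0,0,0],[0,0,0]],
    [[0,0,0],[0,0,0]],
    [[0,0,0],[0,0,0]],
    [[0,0,0],[0,0,0]],
  ],
)

```text
time_s: 24.18
ee_pos: [449.3, 104.0, 100.1]
ee_rot: [180.0, -0.0, -0.9]
force: [0.2, -1.0, -1.4]
gripper_width: 44.0
```

```bash
python3 look.py w10;python3 look.py s10 scene; python3 - <<'E'
from look import *
crop(load("s10")[1],195,120,295,220,6,"pics/s10c.png")
E
```

```text
w10 t 24.18 tcp [449.3 104.  100.1] rot [180.    -0.    -0.87] F [ 0.2 -1.  -1.4] w 44.0
s10 t 24.23 tcp [449.3 104.  100.2] rot [-1.8e+02 -1.0e-02 -8.7e-01] F [ 1.3  0.9 -1. ] w 44.0
```

View pics/w10.png

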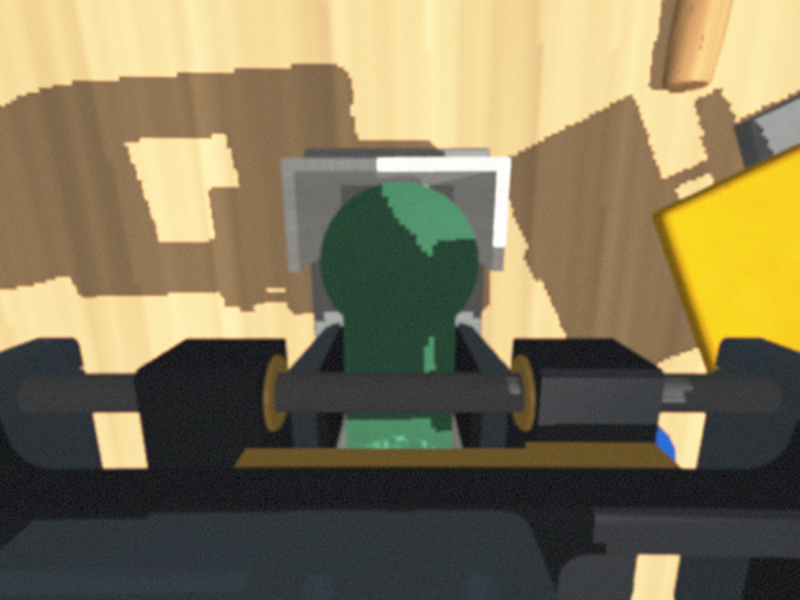

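View pics/s10c.png

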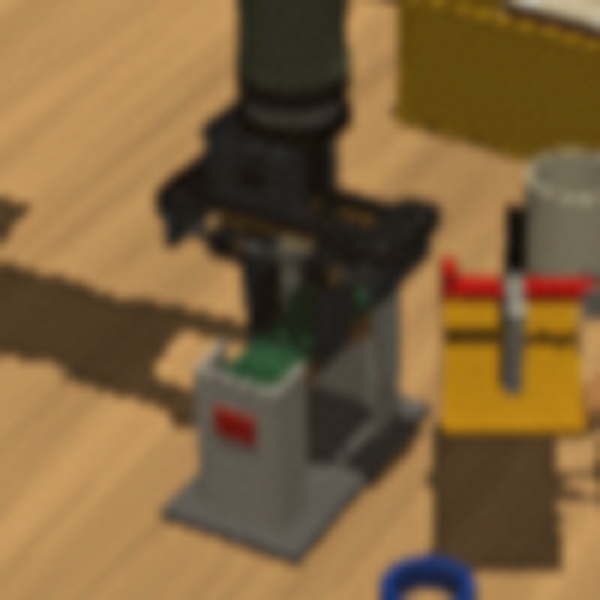

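>>> drive_tool(
  motion=[
    [[0,0,0],[0,0,0]],
    [[0,0,0],[0,0,0]],
    [[0,0,0],[0,0,0]],
    [[0,0,0],[0,0,0]],
    [[0,0,0],[0,0,0]],
    [[0,0,0],[0,0,0]],
    [[0,0,0.015],[0,0,0]],
    [[0,0,0.035],[0,0,0]],
    [[0,0,0.04],[0,0,0]],
    [[0,0,0.04],[0,0,0]],
  ],
  claw=0.68,
)

```text
time_s: 25.12
ee_pos: [448.6, 103.8, 231.3]
ee_rot: [180.0, 0.1, -0.9]
force: [1.4, 0.8, 0.5]
gripper_width: 62.3
```

>>> drive_tool(
  motion=[
    [[0,-0.03,0.0375],[0,0,0]],
    [[0,-0.04,0.0375],[0,0,0]],
    [[0,0,0.032],[0,0,0]],
    [[0,0,0],[0,0,0]],
    [[0,0,0],[0,0,0]],
    [[0,0,0],[0,0,0]],
    [[0,0,0],[0,0,0]],
    [[0,0,0],[0,0,0]],
    [[0,0,0],[0,0,0]],
    [[0,0,0],[0,0,0]],
  ],
)

```text
time_s: 25.95
ee_pos: [449.0, 47.8, 322.4]
ee_rot: [180.0, 0.1, -0.8]
force: [0.3, -0.5, 0.2]
gripper_width: 62.1
```

```bash
python3 look.py w11; python3 - <<'E'
from look import *
crop(load("w11")[1],180,20,320,210,4,"pics/w11c.png")
E
```

```text
w11 t 25.95 tcp [449.   47.8 322.4] rot [ 1.7999e+02  9.0000e-02 -8.4000e-01] F [ 0.3 -0.5  0.2] w 62.1
```

View pics/w11c.png

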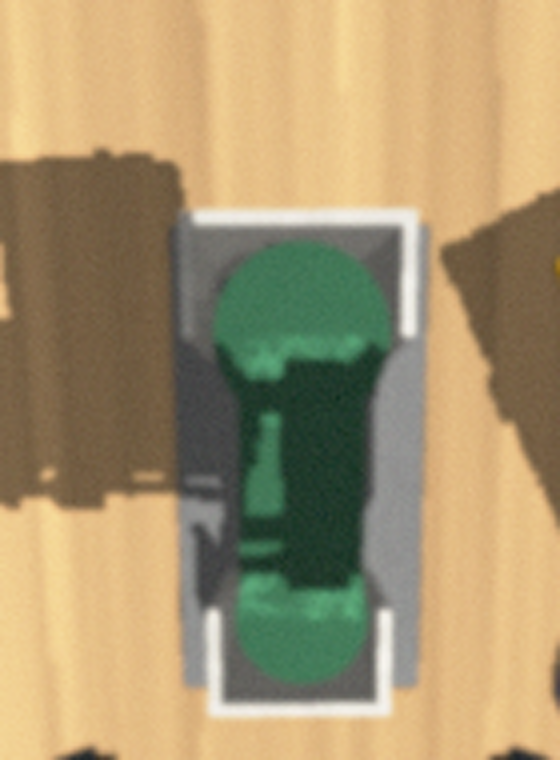

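```bash
python3 - <<'E'
from look import *
p,im=load("w11")
k=lambda x,y:((x+.5)/4-.5+180,(y+.5)/4-.5+20)
for z in (85,95,105,115,120):
    q=onz(p,[k(302,240),k(302,685),k(217,315),k(391,315)],z); print(z,np.linalg.norm(q[0]-q[1]).round(1),np.linalg.norm(q[2]-q[3]).round(1),q[:2].mean(0).round(1))
q=onz(p,[k(190,217),k(414,215),k(385,712),k(213,712)],125);print(q.round(1)); print(np.linalg.norm((q[0]+q[1]-q[2]-q[3])/2))
E
```

```text
85 162.0 62.8 [450.1 102.8  85. ]
95 158.0 61.3 [450.1 103.1  95. ]
105 154.0 59.7 [450.1 103.4 105. ]
115 150.1 58.2 [450.1 103.7 115. ]
120 148.1 57.4 [450.2 103.9 120. ]
[[415.7 184.3 125. ]
 [487.  183.8 125. ]
 [478.5  20.7 125. ]
 [417.2  21.6 125. ]]
162.97645236177314
```

>>> drive_tool(
  motion=[
    [[0.0194,-0.0329,-0.0128],[0,0,0.02]],
    [[0.0194,-0.0329,-0.0128],[0,0,0.02]],
    [[0.0194,-0.0329,-0.0128],[0,0,0.02]],
    [[0.0194,-0.0329,-0.0128],[0,0,0.02]],
    [[0.0194,-0.0329,-0.0128],[0,0,0.02]],
    [[0.0194,-0.0329,-0.0128],[0,0,0.02]],
    [[0.0194,-0.0329,-0.0128],[0,0,0.02]],
    [[0.0194,-0.0329,-0.0128],[0,0,0.02]],
    [[0,0,0],[0,0,0]],
    [[0,0,0],[0,0,0]],
  ],
  claw=0.8,
)

```text
time_s: 26.83
ee_pos: [604.4, -216.9, 218.3]
ee_rot: [-179.9, 0.2, 8.2]
force: [0.3, 0.3, 0.2]
gripper_width: 73.2
```

```bash
python3 ins.py w12
```

```text
w12 t 26.83 tcp [ 604.4 -216.9  218.3] rot [-179.88    0.2     8.15] F [0.3 0.3 0.2] w 73.2
bbox [ 234   71   43  113 3582] c [ 595.2 -150.2] yaw 98.1 side slopes [0.9 0.8] len 145.3 waist 39.2 w+ 54.9 w- 43.2
```

View pics/w12.png

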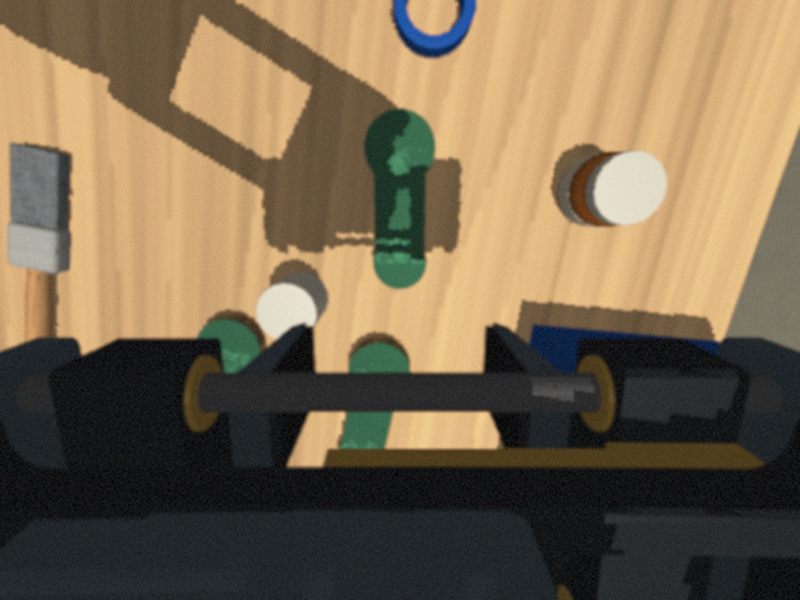

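B is the green insole at (400,195): world (595.2,-150.2), yaw 98.3. Grasping it.

>>> drive_tool(
  motion=[
    [[-0.0046,0.0334,0],[0,0,0.003]],
    [[-0.0046,0.0333,0],[0,0,0]],
    [[0,0,-0.03],[0,0,0]],
    [[0,0,-0.04],[0,0,0]],
    [[0,0,-0.04],[0,0,0]],
    [[0,0,-0.04],[0,0,0]],
    [[0,0,-0.03],[0,0,0]],
    [[0,0,-0.02],[0,0,0]],
    [[0,0,-0.01],[0,0,0]],
    [[0,0,-0.003],[0,0,0]],
  ],
)

```text
time_s: 27.72
ee_pos: [594.3, -147.6, 7.1]
ee_rot: [-179.9, 0.1, 8.5]
force: [0.4, 0.2, 0.3]
gripper_width: 73.1
```

>>> drive_tool(
  motion=[
    [[0,0,0],[0,0,0]],
    [[0,0,0],[0,0,0]],
    [[0,0,0],[0,0,0]],
    [[0,0,0],[0,0,0]],
    [[0,0,0],[0,0,0]],
    [[0,0,0],[0,0,0]],
    [[0,0,0],[0,0,0]],
    [[0,0,0],[0,0,0]],
    [[0,0,0],[0,0,0]],
    [[0,0,0],[0,0,0]],
  ],
  claw=0,
  force=35,
)

```text
time_s: 28.55
ee_pos: [595.9, -149.1, 9.1]
ee_rot: [180.0, -0.1, 8.5]
force: [-1.0, 1.1, 7.4]
gripper_width: 44.2
```

```bash
python3 look.py w13
```

```text
w13 t 28.55 tcp [ 595.9 -149.1    9.1] rot [ 1.7996e+02 -1.0000e-01  8.4600e+00] F [-1.   1.1  7.4] w 44.2
```

View pics/w13.png

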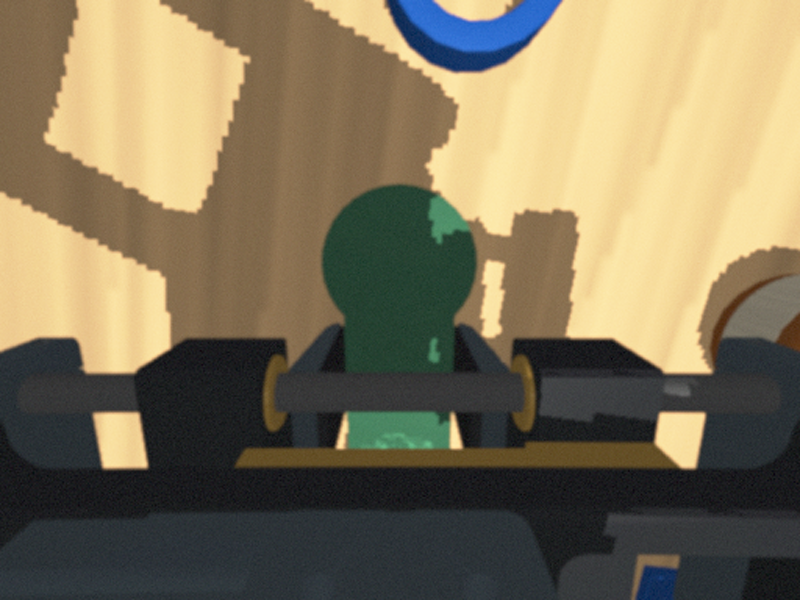

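```bash
python3 - <<'E'
from held import *
q=held("w13",(398,184),(322,262),(477,262),20)
t=np.radians(8.46); tx=np.array([np.cos(t),np.sin(t)]); L=np.array([-tx[1],tx[0]])
d=q[:,:2]-[595.9,-149.1]
print("along",d@L,"across",d@tx)
E
```

```text
toe tip [585.2 -76.   20. ] toe L/R mid [ 590.  -104.4   20. ] w 59.6
along [73.83778796 45.08590867 45.03956943] across [  0.16637199 -29.05991626  30.5171576 ]
```

>>> drive_tool(
  motion=[
    [[0,0,0.015],[0,0,0]],
    [[0,0,0.035],[0,0,0]],
    [[0,0,0.04],[0,0,0]],
    [[0,0,0.04],[0,0,0]],
    [[0,0,0.04],[0,0,0]],
    [[-0.025,0.02,0.003],[0,0,-0.03]],
    [[-0.03,0.025,0],[0,0,-0.03]],
    [[-0.03,0.025,0],[0,0,-0.03]],
    [[-0.03,0.025,0],[0,0,-0.03]],
    [[-0.025,0.03,0],[0,0,-0.03]],
  ],
)

```text
time_s: 29.43
ee_pos: [452.8, -23.5, 180.6]
ee_rot: [180.0, 0.0, -0.3]
force: [0.4, 1.7, -0.5]
gripper_width: 43.6
```

>>> drive_tool(
  motion=[
    [[-0.006,0.035,0],[0,0,-0.013]],
    [[0,0.035,0],[0,0,0]],
    [[0,0.035,0],[0,0,0]],
    [[0,0.022,0],[0,0,0]],
    [[0,0,0],[0,0,0]],
    [[0,0,0],[0,0,0]],
    [[0,0,0],[0,0,0]],
    [[0,0,0],[0,0,0]],
    [[0,0,0],[0,0,0]],
    [[0,0,0],[0,0,0]],
  ],
)

```text
time_s: 30.27
ee_pos: [449.4, 102.2, 180.8]
ee_rot: [180.0, -0.0, -1.0]
force: [-0.3, 0.6, -0.9]
gripper_width: 43.8
```

>>> drive_tool(
  motion=[
    [[-0.0004,0.0021,-0.015],[0,0,0]],
    [[0,0,-0.015],[0,0,0]],
    [[0,0,-0.008],[0,0,0]],
    [[0,0,-0.005],[0,0,0]],
    [[0,0,-0.005],[0,0,0]],
    [[0,0,-0.005],[0,0,0]],
    [[0,0,-0.003],[0,0,0]],
    [[0,0,0],[0,0,0]],
    [[0,0,0],[0,0,0]],
    [[0,0,0],[0,0,0]],
  ],
)

```text
time_s: 31.1
ee_pos: [449.2, 105.3, 125.2]
ee_rot: [-180.0, -0.1, -0.9]
force: [-0.3, 0.4, -0.2]
gripper_width: 43.8
```

>>> drive_tool(
  motion=[
    [[0,0,-0.002],[0,0,0]],
    [[0,0,-0.002],[0,0,0]],
    [[0,0,-0.002],[0,0,0]],
    [[0,0,-0.002],[0,0,0]],
    [[0,0,-0.002],[0,0,0]],
    [[0,0,-0.002],[0,0,0]],
    [[0,0,-0.002],[0,0,0]],
    [[0,0,-0.002],[0,0,0]],
    [[0,0,-0.002],[0,0,0]],
    [[0,0,-0.002],[0,0,0]],
  ],
)

```text
time_s: 31.93
ee_pos: [449.4, 105.3, 104.8]
ee_rot: [-180.0, -0.1, -0.9]
force: [1.0, 0.5, 4.5]
gripper_width: 43.7
```

```bash
python3 look.py w14
```

```text
w14 t 31.93 tcp [449.4 105.3 104.8] rot [-1.7998e+02 -7.0000e-02 -8.7000e-01] F [1.  0.5 4.5] w 43.7
```

View pics/w14.png

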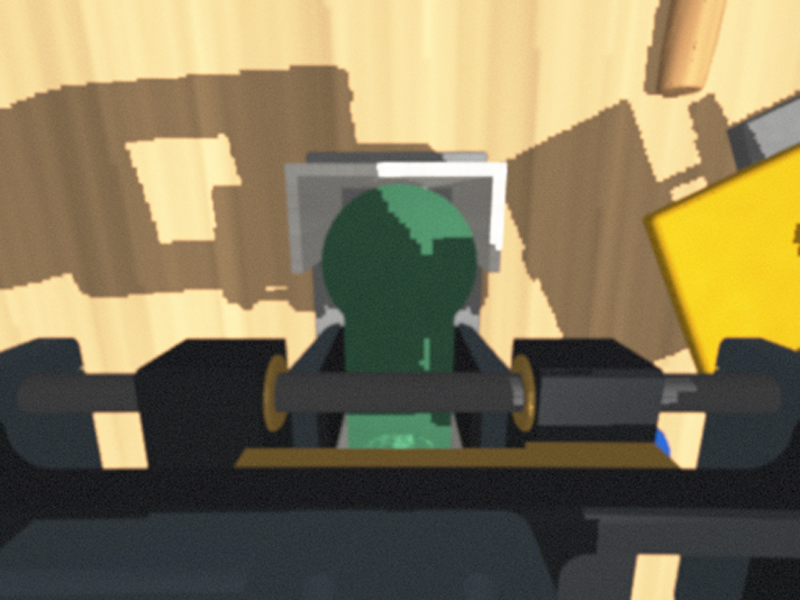

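>>> drive_tool(
  motion=[
    [[0,0,0],[0,0,0]],
    [[0,0,0],[0,0,0]],
    [[0,0,0],[0,0,0]],
    [[0,0,0],[0,0,0]],
    [[0,0,0],[0,0,0]],
    [[0,0,0],[0,0,0]],
    [[0,0,0.015],[0,0,0]],
    [[0,0,0.035],[0,0,0]],
    [[0,0,0.04],[0,0,0]],
    [[0,0,0.04],[0,0,0]],
  ],
  claw=0.68,
)

```text
time_s: 32.82
ee_pos: [448.1, 105.0, 235.9]
ee_rot: [180.0, 0.1, -0.9]
force: [1.1, 0.0, 0.4]
gripper_width: 62.1
```

>>> drive_tool(
  motion=[
    [[0,-0.03,0.0375],[0,0,0]],
    [[0,-0.03,0.0375],[0,0,0]],
    [[0,0,0.015],[0,0,0]],
    [[0,0,0],[0,0,0]],
    [[0,0,0],[0,0,0]],
    [[0,0,0],[0,0,0]],
    [[0,0,0],[0,0,0]],
    [[0,0,0],[0,0,0]],
    [[0,0,0],[0,0,0]],
    [[0,0,0],[0,0,0]],
  ],
)

```text
time_s: 33.65
ee_pos: [448.7, 53.4, 314.2]
ee_rot: [180.0, 0.1, -0.8]
force: [-1.1, -0.5, -0.1]
gripper_width: 61.8
```

```bash
python3 look.py w15; python3 - <<'E'
from look import *
crop(load("w15")[1],180,20,320,210,4,"pics/w15c.png")
E
```

```text
w15 t 33.65 tcp [448.7  53.4 314.2] rot [ 1.7999e+02  8.0000e-02 -8.4000e-01] F [-1.1 -0.5 -0.1] w 61.8
```

View pics/w15c.png

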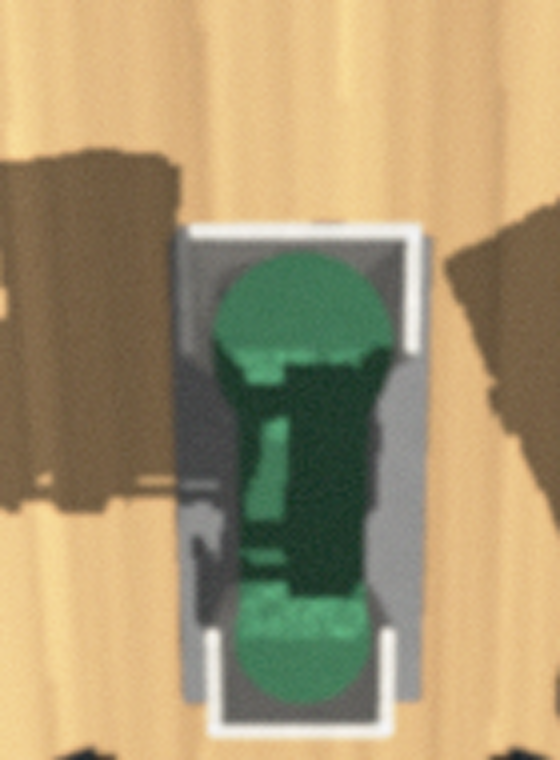

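Pile fine. Next is insole D.

>>> drive_tool(
  motion=[
    [[0.0109,-0.0361,-0.0072],[0,0,-0.0055]],
    [[0.0109,-0.0361,-0.0072],[0,0,-0.0055]],
    [[0.0109,-0.0361,-0.0072],[0,0,-0.0055]],
    [[0.0109,-0.0361,-0.0072],[0,0,-0.0055]],
    [[0.0109,-0.0361,-0.0072],[0,0,-0.0055]],
    [[0.0109,-0.0361,-0.0072],[0,0,-0.0055]],
    [[0.0109,-0.0361,-0.0072],[0,0,-0.0055]],
    [[0.0109,-0.0361,-0.0072],[0,0,-0.0055]],
    [[0.0109,-0.0361,-0.0072],[0,0,-0.0055]],
    [[0.0109,-0.0361,-0.0072],[0,0,-0.0055]],
  ],
  claw=0.8,
)

```text
time_s: 34.53
ee_pos: [558.2, -309.7, 242.2]
ee_rot: [-180.0, 0.0, -4.0]
force: [0.7, 0.2, 1.0]
gripper_width: 72.8
```

>>> drive_tool(
  motion=[
    [[0.0109,-0.0361,-0.0072],[0,0,0]],
    [[0.0109,-0.0361,-0.0072],[0,0,0]],
    [[0.0109,-0.0361,-0.0072],[0,0,0]],
    [[0,0,0],[0,0,0]],
    [[0,0,0],[0,0,0]],
    [[0,0,0],[0,0,0]],
    [[0,0,0],[0,0,0]],
    [[0,0,0],[0,0,0]],
    [[0,0,0],[0,0,0]],
    [[0,0,0],[0,0,0]],
  ],
)

```text
time_s: 35.37
ee_pos: [590.8, -415.3, 222.3]
ee_rot: [180.0, -0.1, -4.0]
force: [0.2, 0.2, -0.4]
gripper_width: 72.8
```

```bash
python3 ins.py w16
```

```text
w16 t 35.37 tcp [ 590.8 -415.3  222.3] rot [ 1.7997e+02 -6.0000e-02 -3.9600e+00] F [ 0.2  0.2 -0.4] w 72.8
bbox [ 233   75   43  111 3468] c [ 594.8 -352.4] yaw 85.7 side slopes [-2.9 -0.3] len 145.0 waist 39.5 w+ 55.5 w- 42.4
bbox [ 124   80   45  111 3586] c [ 450.9 -349.2] yaw 84.1 side slopes [-0.5 -0.4] len 146.1 waist 40.8 w+ 56.9 w- 46.3
```

View pics/w16.png

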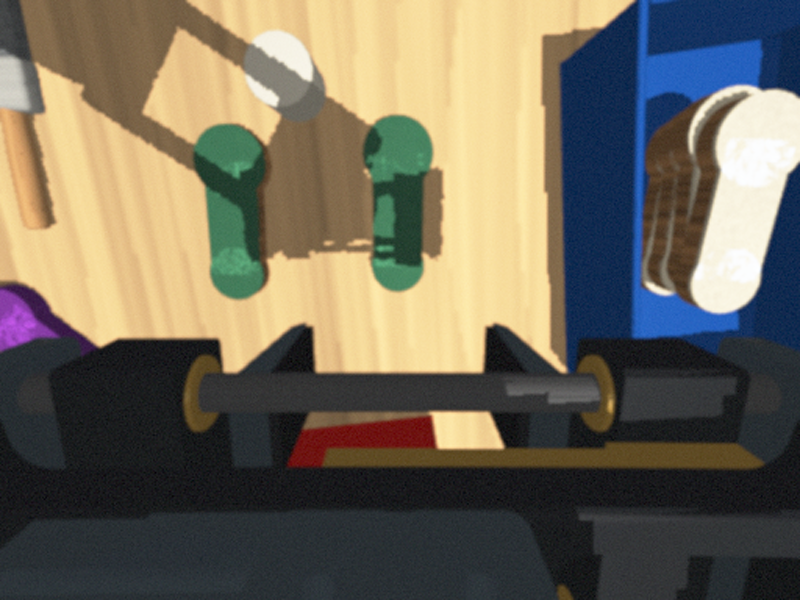

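```bash
python3 - <<'E'
from look import *
p,_=load("w16")
print(onz(p,[v(562,200),v(568,330)],0).round(1))
for h in(60,80,100,120): print(h,onz(p,[v(638,200),v(640,330)],h).round(1).tolist())
print("red", [ (z,onz(p,[v(310,430),v(435,418)],z).round(0).tolist()) for z in(0,60,90)])
E
```

```text
[[ 744.6 -356.4    0. ]
 [ 753.6 -481.2    0. ]]
60 [[779.8, -359.5, 60.0], [788.6, -464.9, 60.0]]
80 [[768.7, -358.8, 80.0], [777.0, -457.9, 80.0]]
100 [[757.6, -358.1, 100.0], [765.4, -450.9, 100.0]]
120 [[746.6, -357.4, 120.0], [753.8, -443.9, 120.0]]
red [(0, [[487.0, -572.0, 0.0], [618.0, -568.0, 0.0]]), (60, [[504.0, -538.0, 60.0], [615.0, -534.0, 60.0]]), (90, [[512.0, -521.0, 90.0], [613.0, -517.0, 90.0]])]
```

>>> drive_tool(
  motion=[
    [[0.002,0.0314,0],[0,0,-0.008]],
    [[0.002,0.0313,0],[0,0,0]],
    [[0,0,-0.03],[0,0,0]],
    [[0,0,-0.04],[0,0,0]],
    [[0,0,-0.04],[0,0,0]],
    [[0,0,-0.04],[0,0,0]],
    [[0,0,-0.03],[0,0,0]],
    [[0,0,-0.02],[0,0,0]],
    [[0,0,-0.012],[0,0,0]],
    [[0,0,-0.005],[0,0,0]],
  ],
)

```text
time_s: 36.25
ee_pos: [593.7, -352.8, 2.4]
ee_rot: [-179.9, 0.2, -4.5]
force: [0.1, -0.6, 0.2]
gripper_width: 73.0
```

>>> drive_tool(
  motion=[
    [[0,0,0],[0,0,0]],
    [[0,0,0],[0,0,0]],
    [[0,0,0],[0,0,0]],
    [[0,0,0],[0,0,0]],
    [[0,0,0],[0,0,0]],
    [[0,0,0],[0,0,0]],
    [[0,0,0],[0,0,0]],
    [[0,0,0],[0,0,0]],
    [[0,0,0],[0,0,0]],
    [[0,0,0],[0,0,0]],
  ],
  claw=0,
  force=35,
)

```text
time_s: 37.08
ee_pos: [595.2, -353.9, 5.8]
ee_rot: [179.9, -0.1, -4.5]
force: [0.1, -0.0, 5.4]
gripper_width: 44.0
```

```bash
python3 look.py w17
```

```text
w17 t 37.08 tcp [ 595.2 -353.9    5.8] rot [ 1.7994e+02 -1.2000e-01 -4.4800e+00] F [ 0.1 -0.   5.4] w 44.0
```

View pics/w17.png

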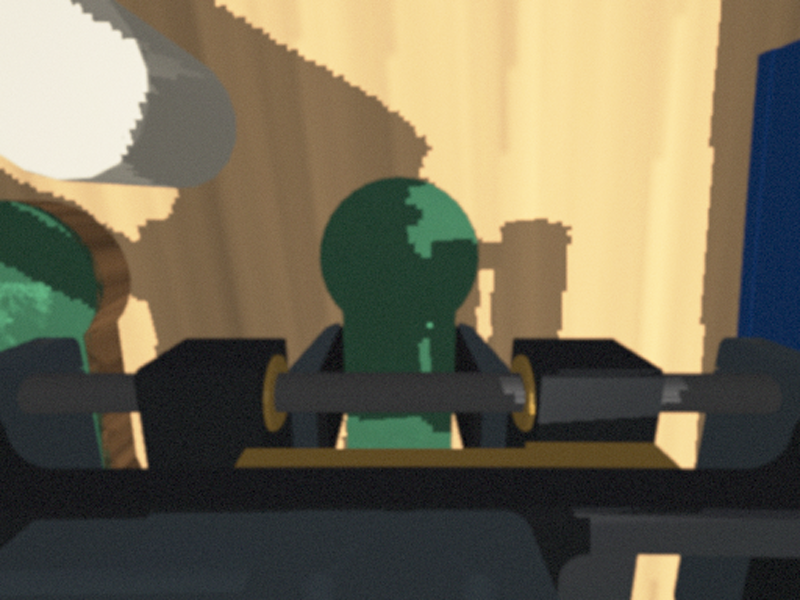

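>>> drive_tool(
  motion=[
    [[0,0,0.015],[0,0,0]],
    [[0,0,0.035],[0,0,0]],
    [[0,0,0.04],[0,0,0]],
    [[0,0,0.04],[0,0,0]],
    [[0,0,0.04],[0,0,0]],
    [[-0.01,0.03,0.004],[0,0,0.0063]],
    [[-0.014,0.035,0],[0,0,0.0063]],
    [[-0.014,0.035,0],[0,0,0.0063]],
    [[-0.014,0.035,0],[0,0,0.0063]],
    [[-0.014,0.035,0],[0,0,0.0063]],
  ],
)

```text
time_s: 37.97
ee_pos: [527.4, -181.9, 178.0]
ee_rot: [-180.0, 0.0, -2.7]
force: [0.5, 0.9, -1.1]
gripper_width: 43.8
```

>>> drive_tool(
  motion=[
    [[-0.014,0.035,0],[0,0,0.0063]],
    [[-0.014,0.035,0],[0,0,0.0063]],
    [[-0.014,0.035,0],[0,0,0.0063]],
    [[-0.014,0.035,0],[0,0,0.0063]],
    [[-0.014,0.035,0],[0,0,0.0063]],
    [[-0.0104,0.035,0],[0,0,0]],
    [[0,0.035,0],[0,0,0]],
    [[0,0.035,0],[0,0,0]],
    [[0,0.006,0],[0,0,0]],
    [[0,0,0],[0,0,0]],
  ],
)

```text
time_s: 38.8
ee_pos: [447.9, 104.3, 178.2]
ee_rot: [-180.0, -0.0, -0.6]
force: [0.2, -0.0, -1.4]
gripper_width: 43.7
```

>>> drive_tool(
  motion=[
    [[0,0,0],[0,0,0]],
    [[0,0,0],[0,0,0]],
    [[0,0,0],[0,0,0]],
    [[0,0,0],[0,0,0]],
    [[0,0,0],[0,0,0]],
    [[0,0,0],[0,0,0]],
    [[0,0,0],[0,0,0]],
    [[0,0,0],[0,0,0]],
    [[0,0,0],[0,0,0]],
    [[0,0,0],[0,0,0]],
  ],
)

```text
time_s: 39.63
ee_pos: [448.2, 102.5, 178.3]
ee_rot: [180.0, -0.0, -0.9]
force: [-0.3, -0.9, -1.2]
gripper_width: 43.7
```

>>> drive_tool(
  motion=[
    [[0.0006,-0.0008,-0.015],[0,0,0]],
    [[0,0,-0.015],[0,0,0]],
    [[0,0,-0.008],[0,0,0]],
    [[0,0,-0.005],[0,0,0]],
    [[0,0,-0.005],[0,0,0]],
    [[0,0,-0.005],[0,0,0]],
    [[0,0,-0.003],[0,0,0]],
    [[0,0,0],[0,0,0]],
    [[0,0,0],[0,0,0]],
    [[0,0,0],[0,0,0]],
  ],
)

```text
time_s: 40.47
ee_pos: [449.1, 101.8, 122.6]
ee_rot: [-180.0, -0.1, -0.9]
force: [0.5, -1.0, -0.9]
gripper_width: 43.5
```

>>> drive_tool(
  motion=[
    [[0,0,-0.002],[0,0,0]],
    [[0,0,-0.002],[0,0,0]],
    [[0,0,-0.002],[0,0,0]],
    [[0,0,-0.002],[0,0,0]],
    [[0,0,-0.002],[0,0,0]],
    [[0,0,-0.002],[0,0,0]],
    [[0,0,-0.002],[0,0,0]],
    [[0,0,-0.002],[0,0,0]],
    [[0,0,-0.002],[0,0,0]],
    [[0,0,-0.002],[0,0,0]],
  ],
)

```text
time_s: 41.3
ee_pos: [449.4, 101.8, 102.3]
ee_rot: [-180.0, -0.1, -0.9]
force: [2.1, 1.2, 4.2]
gripper_width: 44.0
```

```bash
python3 look.py w18
```

```text
w18 t 41.3 tcp [449.4 101.8 102.3] rot [-1.7998e+02 -8.0000e-02 -8.7000e-01] F [2.1 1.2 4.2] w 44.0
```

View pics/w18.png

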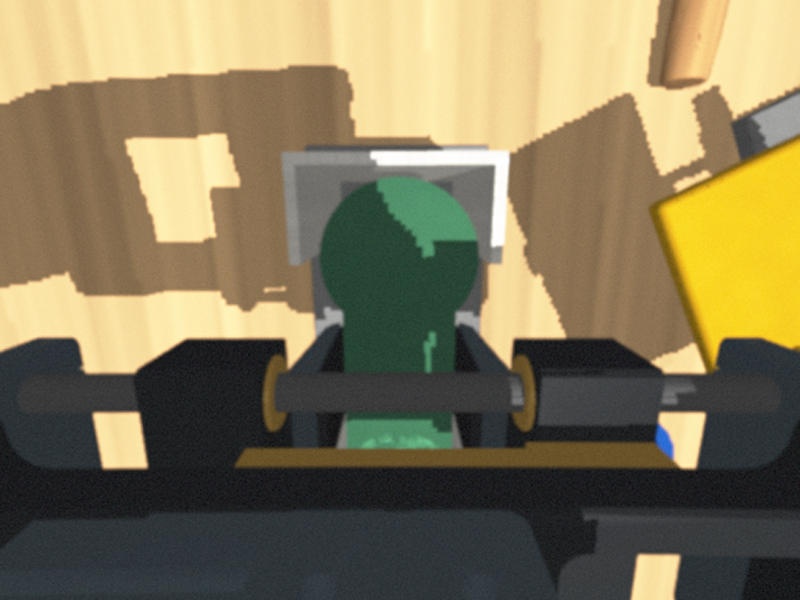

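>>> drive_tool(
  motion=[
    [[0,0,0],[0,0,0]],
    [[0,0,0],[0,0,0]],
    [[0,0,0],[0,0,0]],
    [[0,0,0],[0,0,0]],
    [[0,0,0],[0,0,0]],
    [[0,0,0],[0,0,0]],
    [[0,0,0.015],[0,0,0]],
    [[0,0,0.035],[0,0,0]],
    [[0,0,0.04],[0,0,0]],
    [[0,0,0.04],[0,0,0]],
  ],
  claw=0.68,
)

```text
time_s: 42.18
ee_pos: [448.0, 101.5, 233.4]
ee_rot: [180.0, 0.1, -0.9]
force: [0.3, 0.2, -0.0]
gripper_width: 62.3
```

>>> drive_tool(
  motion=[
    [[0,-0.02,0.0375],[0,0,0]],
    [[0,-0.03,0.0375],[0,0,0]],
    [[0,-0.003,0.015],[0,0,0]],
    [[0,0,0],[0,0,0]],
    [[0,0,0],[0,0,0]],
    [[0,0,0],[0,0,0]],
    [[0,0,0],[0,0,0]],
    [[0,0,0],[0,0,0]],
    [[0,0,0],[0,0,0]],
    [[0,0,0],[0,0,0]],
  ],
)

```text
time_s: 43.02
ee_pos: [448.6, 53.3, 315.8]
ee_rot: [180.0, 0.1, -0.8]
force: [0.3, 0.3, -0.1]
gripper_width: 61.7
```

```bash
python3 look.py w19; python3 - <<'E'
from look import *
crop(load("w19")[1],180,20,320,210,4,"pics/w19c.png")
E
```

```text
w19 t 43.02 tcp [448.6  53.3 315.8] rot [ 1.7999e+02  8.0000e-02 -8.4000e-01] F [ 0.3  0.3 -0.1] w 61.7
```

View pics/w19c.png

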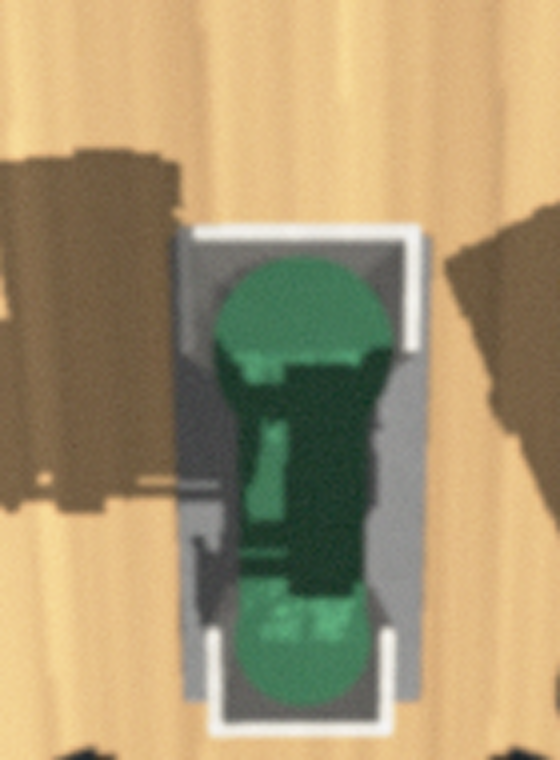

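>>> drive_tool(
  motion=[
    [[-0.0005,-0.034,-0.006],[0,0,-0.0089]],
    [[-0.0005,-0.034,-0.006],[0,0,-0.0089]],
    [[-0.0005,-0.034,-0.006],[0,0,-0.0089]],
    [[-0.0005,-0.034,-0.006],[0,0,-0.0089]],
    [[-0.0005,-0.034,-0.006],[0,0,-0.0089]],
    [[-0.0005,-0.034,-0.006],[0,0,-0.0089]],
    [[-0.0005,-0.034,-0.006],[0,0,-0.0089]],
    [[-0.0005,-0.034,-0.006],[0,0,-0.0089]],
    [[-0.0005,-0.034,-0.006],[0,0,-0.0089]],
    [[-0.0005,-0.034,-0.006],[0,0,-0.0089]],
  ],
  claw=0.8,
)

```text
time_s: 43.9
ee_pos: [443.5, -288.6, 256.2]
ee_rot: [-180.0, -0.0, -6.0]
force: [0.2, 0.5, 0.6]
gripper_width: 72.8
```

>>> drive_tool(
  motion=[
    [[0,-0.034,-0.009],[0,0,0]],
    [[0,-0.034,-0.009],[0,0,0]],
    [[0,-0.034,-0.009],[0,0,0]],
    [[0,-0.022,-0.009],[0,0,0]],
    [[0,0,0],[0,0,0]],
    [[0,0,0],[0,0,0]],
    [[0,0,0],[0,0,0]],
    [[0,0,0],[0,0,0]],
    [[0,0,0],[0,0,0]],
    [[0,0,0],[0,0,0]],
  ],
)

```text
time_s: 44.73
ee_pos: [444.2, -410.1, 221.3]
ee_rot: [180.0, -0.1, -5.9]
force: [0.8, 0.7, 0.8]
gripper_width: 72.6
```

```bash
python3 ins.py w20
```

```text
w20 t 44.73 tcp [ 444.2 -410.1  221.3] rot [ 1.7997e+02 -6.0000e-02 -5.9000e+00] F [0.8 0.7 0.8] w 72.6
bbox [ 233   76   43  112 3530] c [ 450.  -349.3] yaw 84.2 side slopes [-0.5  0.6] len 146.3 waist 40.1 w+ 55.6 w- 43.7
```

View pics/w20.png

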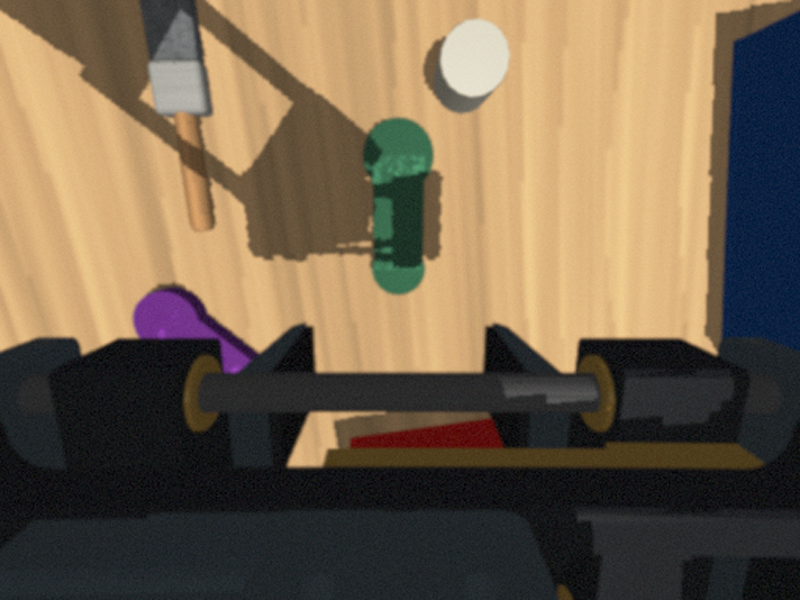

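C at world (450,-349.3), yaw 84.2, is the last green one; the purple piece at (175,315) is left alone.

>>> drive_tool(
  motion=[
    [[0.0029,0.0307,0],[0,0,0.001]],
    [[0.0029,0.0306,0],[0,0,0]],
    [[0,0,-0.03],[0,0,0]],
    [[0,0,-0.04],[0,0,0]],
    [[0,0,-0.04],[0,0,0]],
    [[0,0,-0.04],[0,0,0]],
    [[0,0,-0.03],[0,0,0]],
    [[0,0,-0.02],[0,0,0]],
    [[0,0,-0.012],[0,0,0]],
    [[0,0,-0.004],[0,0,0]],
  ],
)

```text
time_s: 45.62
ee_pos: [448.6, -348.3, 2.5]
ee_rot: [-179.9, 0.2, -5.9]
force: [0.3, 0.1, 0.0]
gripper_width: 72.6
```

>>> drive_tool(
  motion=[
    [[0,0,0],[0,0,0]],
    [[0,0,0],[0,0,0]],
    [[0,0,0],[0,0,0]],
    [[0,0,0],[0,0,0]],
    [[0,0,0],[0,0,0]],
    [[0,0,0],[0,0,0]],
    [[0,0,0],[0,0,0]],
    [[0,0,0],[0,0,0]],
    [[0,0,0],[0,0,0]],
    [[0,0,0],[0,0,0]],
  ],
  claw=0,
  force=35,
)

```text
time_s: 46.45
ee_pos: [450.2, -350.1, 5.7]
ee_rot: [179.9, -0.1, -5.9]
force: [-1.0, 0.9, 7.2]
gripper_width: 43.9
```

```bash
python3 look.py w21
```

```text
w21 t 46.45 tcp [ 450.2 -350.1    5.7] rot [ 1.7994e+02 -1.0000e-01 -5.9100e+00] F [-1.   0.9  7.2] w 43.9
```

View pics/w21.png

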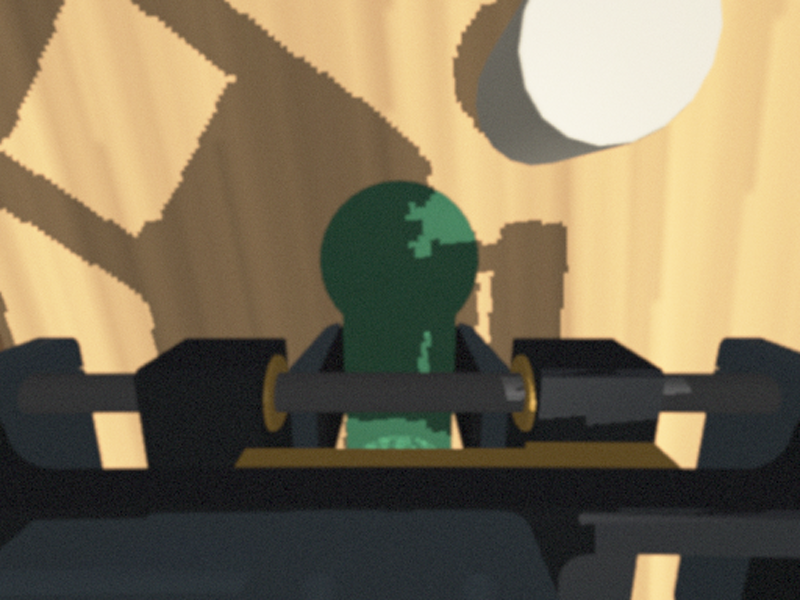

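>>> drive_tool(
  motion=[
    [[0,0,0.015],[0,0,0]],
    [[0,0,0.035],[0,0,0]],
    [[0,0,0.04],[0,0,0]],
    [[0,0,0.04],[0,0,0]],
    [[0,0,0.04],[0,0,0]],
    [[0,0.03,0.004],[0,0,0.0087]],
    [[0,0.035,0],[0,0,0.0087]],
    [[0,0.035,0],[0,0,0.0087]],
    [[0,0.035,0],[0,0,0.0087]],
    [[0,0.035,0],[0,0,0.0087]],
  ],
)

```text
time_s: 47.33
ee_pos: [448.9, -178.1, 178.5]
ee_rot: [-180.0, -0.0, -3.4]
force: [0.2, 0.5, 0.1]
gripper_width: 43.4
```

>>> drive_tool(
  motion=[
    [[0,0.035,0],[0,0,0.0087]],
    [[0,0.035,0],[0,0,0.0087]],
    [[0,0.035,0],[0,0,0.0087]],
    [[0,0.035,0],[0,0,0.0087]],
    [[0,0.035,0],[0,0,0.0087]],
    [[0,0.035,0],[0,0,0]],
    [[0,0.035,0],[0,0,0]],
    [[0,0.03,0],[0,0,0]],
    [[0,0.008,0],[0,0,0]],
    [[0,0,0],[0,0,0]],
  ],
)

```text
time_s: 48.17
ee_pos: [449.3, 105.0, 178.4]
ee_rot: [-180.0, 0.0, -0.7]
force: [1.2, -0.6, -0.6]
gripper_width: 43.6
```

>>> drive_tool(
  motion=[
    [[0,0,0],[0,0,0]],
    [[0,0,0],[0,0,0]],
    [[0,0,0],[0,0,0]],
    [[0,0,0],[0,0,0]],
    [[0,0,0],[0,0,0]],
    [[0,0,0],[0,0,0]],
    [[0,0,0],[0,0,0]],
    [[0,0,0],[0,0,0]],
    [[0,0,0],[0,0,0]],
    [[0,0,0],[0,0,0]],
  ],
)

```text
time_s: 49.0
ee_pos: [449.6, 103.4, 178.6]
ee_rot: [-180.0, -0.0, -0.9]
force: [0.0, 0.4, -0.9]
gripper_width: 43.9
```

>>> drive_tool(
  motion=[
    [[-0.0004,-0.0002,-0.015],[0,0,0]],
    [[0,0,-0.015],[0,0,0]],
    [[0,0,-0.008],[0,0,0]],
    [[0,0,-0.005],[0,0,0]],
    [[0,0,-0.005],[0,0,0]],
    [[0,0,-0.005],[0,0,0]],
    [[0,0,-0.003],[0,0,0]],
    [[0,0,0],[0,0,0]],
    [[0,0,0],[0,0,0]],
    [[0,0,0],[0,0,0]],
  ],
)

```text
time_s: 49.83
ee_pos: [449.5, 103.2, 122.9]
ee_rot: [-180.0, -0.0, -0.9]
force: [0.2, 0.3, -1.1]
gripper_width: 43.3
```

>>> drive_tool(
  motion=[
    [[0,0,-0.002],[0,0,0]],
    [[0,0,-0.002],[0,0,0]],
    [[0,0,-0.002],[0,0,0]],
    [[0,0,-0.002],[0,0,0]],
    [[0,0,-0.002],[0,0,0]],
    [[0,0,-0.002],[0,0,0]],
    [[0,0,-0.002],[0,0,0]],
    [[0,0,-0.002],[0,0,0]],
    [[0,0,0],[0,0,0]],
    [[0,0,0],[0,0,0]],
  ],
)

```text
time_s: 50.67
ee_pos: [449.1, 103.1, 106.3]
ee_rot: [180.0, 0.0, -0.9]
force: [0.7, -1.5, 1.5]
gripper_width: 43.7
```

```bash
python3 look.py w22; python3 look.py s22 scene;python3 - <<'E'
from look import *
crop(load("s22")[1],195,120,315,220,6,"pics/s22c.png")
E
```

```text
w22 t 50.67 tcp [449.1 103.1 106.3] rot [ 1.7999e+02  2.0000e-02 -9.2000e-01] F [ 0.7 -1.5  1.5] w 43.7
s22 t 50.72 tcp [449.  103.1 106.3] rot [ 1.7999e+02  3.0000e-02 -9.2000e-01] F [0.6 0.7 1.3] w 43.5
```

View pics/w22.png

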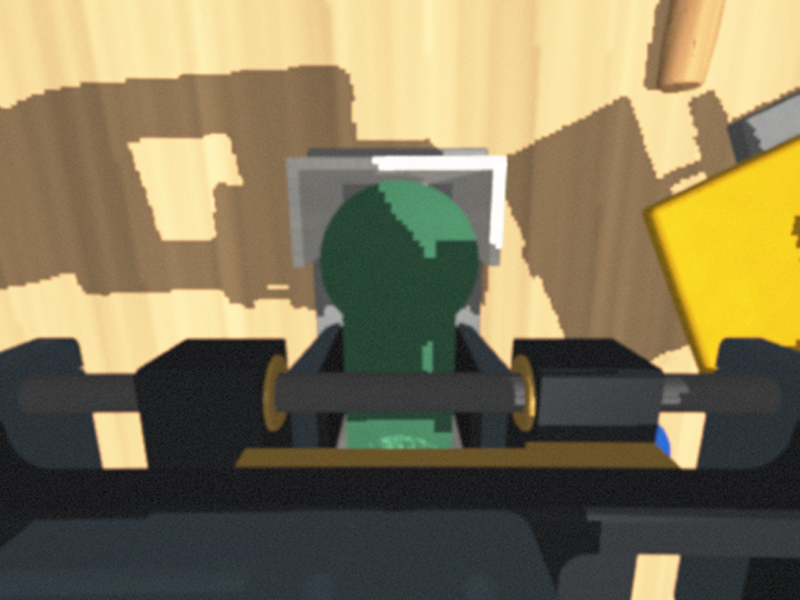

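View pics/s22c.png

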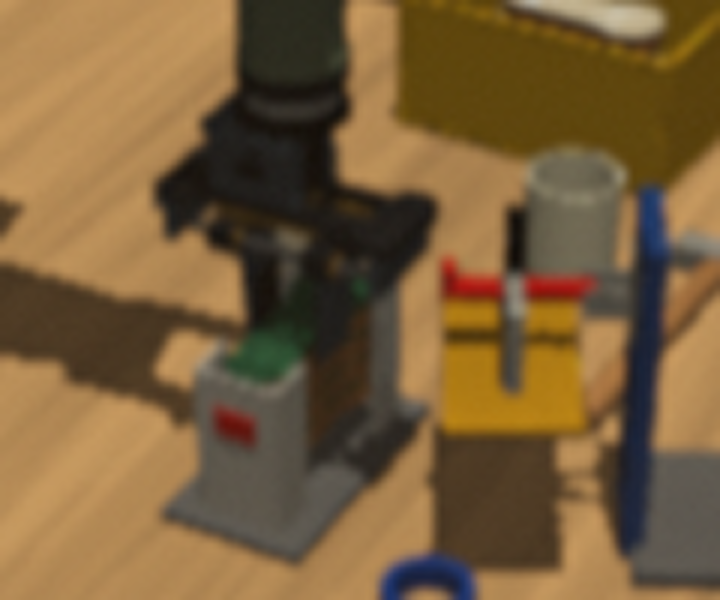

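Top is near 120.5 by calculation. Releasing, going up and checking the pile height.

>>> drive_tool(
  motion=[
    [[0,0,0],[0,0,0]],
    [[0,0,0],[0,0,0]],
    [[0,0,0],[0,0,0]],
    [[0,0,0],[0,0,0]],
    [[0,0,0],[0,0,0]],
    [[0,0,0],[0,0,0]],
    [[0,0,0.015],[0,0,0]],
    [[0,0,0.035],[0,0,0]],
    [[0,0,0.04],[0,0,0]],
    [[0,0,0.04],[0,0,0]],
  ],
  claw=0.68,
)

```text
time_s: 51.6
ee_pos: [448.4, 103.0, 237.7]
ee_rot: [180.0, 0.1, -0.9]
force: [1.4, 0.0, -0.0]
gripper_width: 62.2
```

>>> drive_tool(
  motion=[
    [[0,-0.03,0.0375],[0,0,0]],
    [[0,-0.026,0.0375],[0,0,0]],
    [[0,0,0.015],[0,0,0]],
    [[0,0,0],[0,0,0]],
    [[0,0,0],[0,0,0]],
    [[0,0,0],[0,0,0]],
    [[0,0,0],[0,0,0]],
    [[0,0,0],[0,0,0]],
    [[0,0,0],[0,0,0]],
    [[0,0,0],[0,0,0]],
  ],
)

```text
time_s: 52.43
ee_pos: [449.0, 53.6, 317.6]
ee_rot: [180.0, 0.1, -0.9]
force: [0.2, -0.2, -0.3]
gripper_width: 62.0
```

```bash
python3 look.py w23; python3 look.py s23 scene;python3 - <<'E'
from look import *
crop(load("w23")[1],180,20,320,210,4,"pics/w23c.png")
crop(load("s23")[1],210,150,275,210,10,"pics/s23c.png")
E
```

```text
w23 t 52.43 tcp [449.   53.6 317.6] rot [ 1.7999e+02  8.0000e-02 -9.0000e-01] F [ 0.2 -0.2 -0.3] w 62.0
s23 t 52.48 tcp [449.1  53.6 317.9] rot [ 1.7999e+02  5.0000e-02 -9.1000e-01] F [ 1.2 -0.  -0.6] w 62.0
```

View pics/w23c.png

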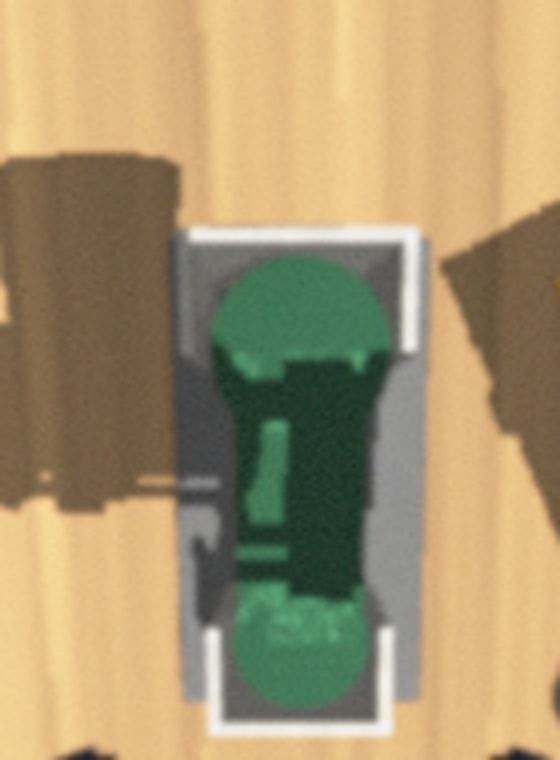

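View pics/s23c.png

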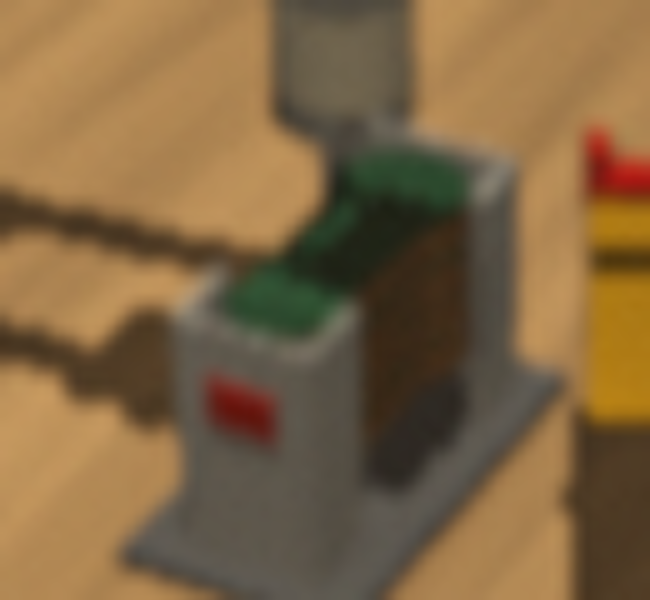

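The pile is flat, a few mm under the rim. By the length ratio its top is about 5 mm below, which agrees with the TCP estimate. Next I look over the hanging cover.

>>> drive_tool(
  motion=[
    [[0.0305,0,0.005],[0,0,0.0768]],
    [[0.0305,0,0.005],[0,0,0.0768]],
    [[0.0305,0,0.005],[0,0,0.0768]],
    [[0.0305,0,0.005],[0,0,0.0768]],
    [[0.0305,-0.001,0.005],[0,0,0.0768]],
    [[0.0305,-0.001,0.003],[0,0,0.0768]],
    [[0,0,0],[0,0,0]],
    [[0,0,0],[0,0,0]],
    [[0,0,0],[0,0,0]],
    [[0,0,0],[0,0,0]],
  ],
)

```text
time_s: 53.37
ee_pos: [631.2, 51.5, 346.7]
ee_rot: [-180.0, 0.0, 25.5]
force: [-0.0, 0.4, -0.1]
gripper_width: 62.0
```

```bash
python3 look.py w24
```

```text
w24 t 53.37 tcp [631.2  51.5 346.7] rot [-1.7999e+02  1.0000e-02  2.5460e+01] F [-0.   0.4 -0.1] w 62.0
```

View pics/w24.png

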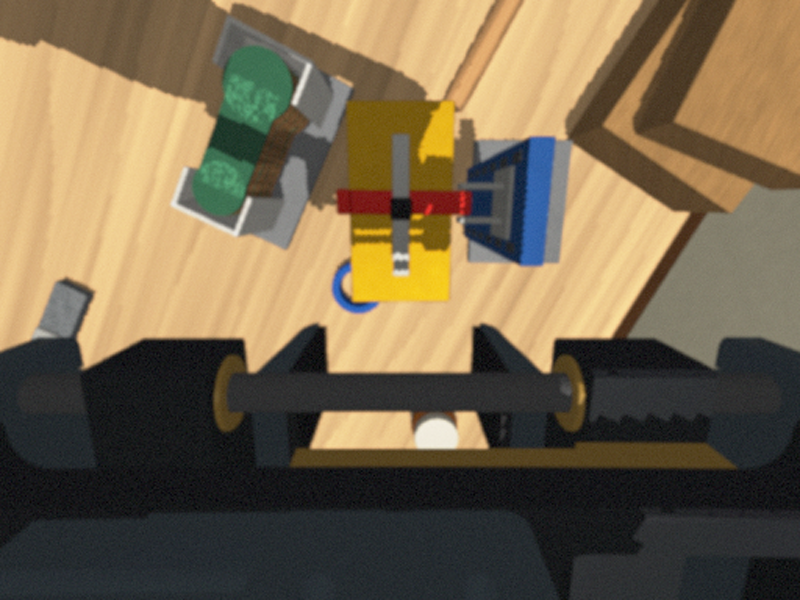

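```bash
python3 - <<'E'
from look import *
p,_=load("w24")
print(onz(p,[v(401,208)],252).round(1))
q=onz(p,[v(347,100),v(455,101),v(449,300),v(353,301)],145);print(q.round(1),q.mean(0).round(1))
print([np.degrees(np.arctan2(*(q[a]-q[b])[[1,0]])).round(1) for a,b in((0,3),(1,2))])
E
```

```text
[[605.4 110.  252. ]]
[[529.8 167.5 145. ]
 [609.8 204.7 145. ]
 [681.6  54.  145. ]
 [602.5  15.3 145. ]] [605.9 110.4 145. ]
[np.float64(115.5), np.float64(115.5)]
```

The stem is at (401,208), world (605.4,110), yaw 115.5°, and unmoved. Grasping it.

>>> drive_tool(
  motion=[
    [[-0.013,0.0294,0],[0,0,0]],
    [[-0.0127,0.0294,0],[0,0,0]],
    [[0,0,0],[0,0,0]],
    [[0,0,-0.03],[0,0,0]],
    [[0,0,-0.035],[0,0,0]],
    [[0,0,-0.035],[0,0,0]],
    [[0,0,-0.02],[0,0,0]],
    [[0,0,-0.01],[0,0,0]],
    [[0,0,-0.003],[0,0,0]],
    [[0,0,0],[0,0,0]],
  ],
)

```text
time_s: 54.25
ee_pos: [606.5, 110.1, 214.0]
ee_rot: [180.0, -0.0, 25.5]
force: [-0.0, 0.3, 1.3]
gripper_width: 61.9
```

>>> drive_tool(
  motion=[
    [[0,0,0],[0,0,0]],
    [[0,0,0],[0,0,0]],
    [[0,0,0],[0,0,0]],
    [[0,0,0],[0,0,0]],
    [[0,0,0],[0,0,0]],
    [[0,0,0],[0,0,0]],
    [[0,0,0],[0,0,0]],
    [[0,0,0],[0,0,0]],
    [[0,0,0],[0,0,0]],
    [[0,0,0],[0,0,0]],
  ],
  claw=0,
  force=45,
)

```text
time_s: 55.08
ee_pos: [606.2, 110.0, 213.3]
ee_rot: [-180.0, 0.0, 25.5]
force: [-0.8, -0.9, 0.8]
gripper_width: 13.5
```

>>> drive_tool(
  motion=[
    [[0,0,0],[0,0,0]],
    [[0,0,0],[0,0,0]],
    [[0,0,0.005],[0,0,0]],
    [[0,0,0.006],[0,0,0]],
    [[0,0,0.006],[0,0,0]],
    [[0,0,0.005],[0,0,0]],
    [[0,0,0.003],[0,0,0]],
    [[0,0,0],[0,0,0]],
    [[0,0,0],[0,0,0]],
    [[0,0,0],[0,0,0]],
  ],
)

```text
time_s: 55.92
ee_pos: [606.3, 110.2, 238.0]
ee_rot: [-180.0, 0.0, 25.5]
force: [-0.1, -0.9, -3.4]
gripper_width: 13.9
```

```bash
python3 look.py s25 scene;python3 - <<'E'
from look import *
crop(load("s25")[1],215,110,335,220,6,"pics/s25c.png")
E
```

```text
s25 t 55.92 tcp [606.3 110.2 238. ] rot [-1.7999e+02  3.0000e-02  2.5480e+01] F [-0.1 -0.9 -3.4] w 13.9
```

View pics/s25c.png

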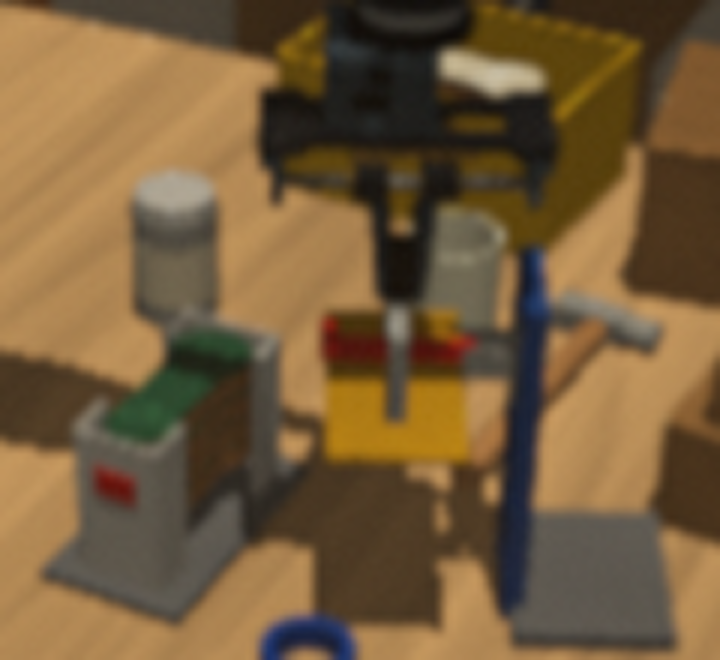

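>>> drive_tool(
  motion=[
    [[-0.0113,-0.0054,0],[0,0,0]],
    [[-0.0113,-0.0054,0],[0,0,0]],
    [[-0.0113,-0.0054,0],[0,0,0]],
    [[-0.0113,-0.0054,0],[0,0,0]],
    [[-0.0113,-0.0054,0],[0,0,0]],
    [[-0.0113,-0.0054,0],[0,0,0]],
    [[-0.0113,-0.0054,0],[0,0,0]],
    [[-0.009,-0.0044,0],[0,0,0]],
    [[0,0,0],[0,0,0]],
    [[0,0,0],[0,0,0]],
  ],
)

```text
time_s: 56.8
ee_pos: [518.5, 68.0, 238.6]
ee_rot: [180.0, -0.1, 25.5]
force: [0.5, 0.4, -3.4]
gripper_width: 13.6
```

>>> drive_tool(
  motion=[
    [[-0.0098,0.005,0],[0,0,-0.0659]],
    [[-0.0098,0.005,0],[0,0,-0.0659]],
    [[-0.0098,0.005,0],[0,0,-0.0659]],
    [[-0.0098,0.005,0],[0,0,-0.0659]],
    [[-0.0098,0.005,0],[0,0,-0.0659]],
    [[-0.0098,0.005,0],[0,0,-0.0659]],
    [[-0.0098,0.005,0],[0,0,-0.0659]],
    [[0,0,0],[0,0,0]],
    [[0,0,0],[0,0,0]],
    [[0,0,0],[0,0,0]],
  ],
)

```text
time_s: 57.63
ee_pos: [450.9, 103.1, 238.5]
ee_rot: [180.0, -0.1, -0.9]
force: [-0.2, 0.4, -3.6]
gripper_width: 13.7
```

```bash
python3 look.py w26; python3 look.py s26 scene;python3 - <<'E'
from look import *
crop(load("s26")[1],195,110,315,220,6,"pics/s26c.png")
E
```

```text
w26 t 57.63 tcp [450.9 103.1 238.5] rot [ 1.8e+02 -8.0e-02 -8.6e-01] F [-0.2  0.4 -3.6] w 13.7
s26 t 57.68 tcp [450.8 103.  238.4] rot [ 1.8e+02 -6.0e-02 -9.0e-01] F [-0.1 -0.9 -2.6] w 13.5
```

View pics/w26.png

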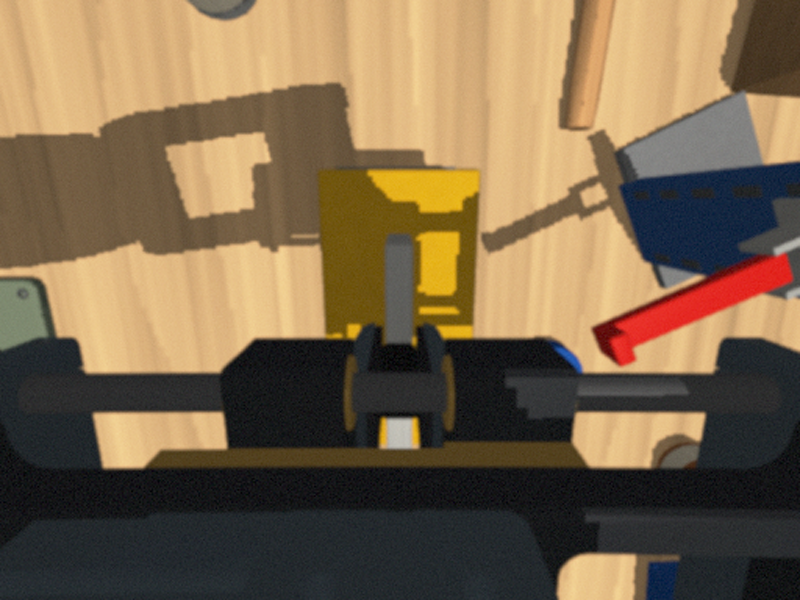

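View pics/s26c.png

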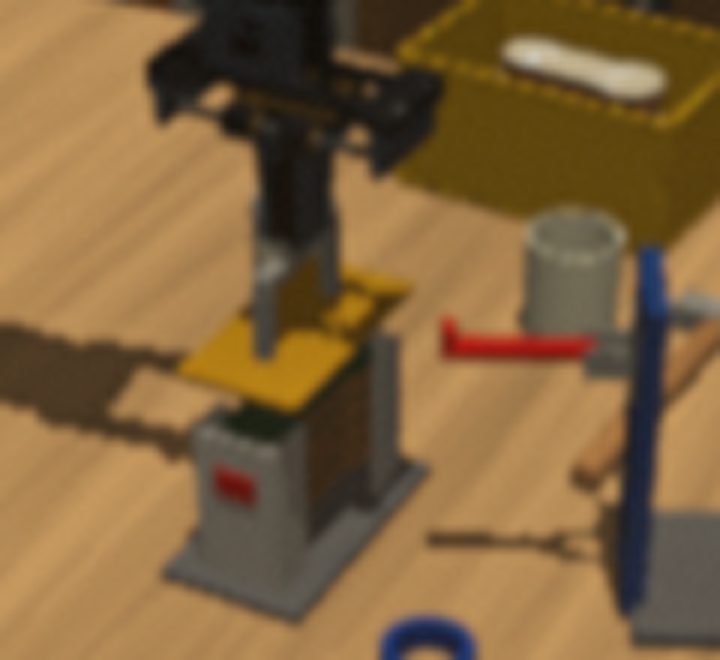

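>>> drive_tool(
  motion=[
    [[-0.0015,0,-0.01],[0,0,0]],
    [[0,0,-0.01],[0,0,0]],
    [[0,0,-0.008],[0,0,0]],
    [[0,0,-0.003],[0,0,0]],
    [[0,0,-0.002],[0,0,0]],
    [[0,0,-0.001],[0,0,0]],
    [[0,0,0],[0,0,0]],
    [[0,0,0],[0,0,0]],
    [[0,0,0],[0,0,0]],
    [[0,0,0],[0,0,0]],
  ],
)

```text
time_s: 58.57
ee_pos: [448.5, 103.0, 204.7]
ee_rot: [-180.0, -0.0, -1.0]
force: [0.9, -0.2, -4.0]
gripper_width: 13.7
```

>>> drive_tool(
  motion=[
    [[0,0,-0.001],[0,0,0]],
    [[0,0,-0.001],[0,0,0]],
    [[0,0,-0.0005],[0,0,0]],
    [[0,0,-0.0005],[0,0,0]],
    [[0,0,0],[0,0,0]],
    [[0,0,0],[0,0,0]],
    [[0,0,0],[0,0,0]],
    [[0,0,0],[0,0,0]],
    [[0,0,0],[0,0,0]],
    [[0,0,0],[0,0,0]],
  ],
)

```text
time_s: 59.4
ee_pos: [448.4, 103.1, 201.5]
ee_rot: [-180.0, -0.0, -1.0]
force: [-1.3, 1.2, 0.8]
gripper_width: 13.7
```

>>> drive_tool(
  motion=[
    [[0,0,0],[0,0,0]],
    [[0,0,0],[0,0,0]],
    [[0,0,0],[0,0,0]],
    [[0,0,0],[0,0,0]],
    [[0,0,0],[0,0,0]],
    [[0,0,0],[0,0,0]],
    [[0,0,0.01],[0,0,0]],
    [[0,0,0.03],[0,0,0]],
    [[0,0,0.04],[0,0,0]],
    [[0,0,0.04],[0,0,0]],
  ],
  claw=0.5,
)

```text
time_s: 60.23
ee_pos: [447.6, 102.9, 323.0]
ee_rot: [180.0, 0.1, -1.0]
force: [0.4, 0.7, 0.9]
gripper_width: 45.5
```

>>> drive_tool(
  motion=[
    [[0,-0.035,0.01],[0,0,0]],
    [[0,-0.035,0.005],[0,0,0]],
    [[0,0,0],[0,0,0]],
    [[0,0,0],[0,0,0]],
    [[0,0,0],[0,0,0]],
    [[0,0,0],[0,0,0]],
    [[0,0,0],[0,0,0]],
    [[0,0,0],[0,0,0]],
    [[0,0,0],[0,0,0]],
    [[0,0,0],[0,0,0]],
  ],
)

```text
time_s: 61.07
ee_pos: [448.2, 33.4, 336.2]
ee_rot: [-180.0, 0.0, -0.9]
force: [-0.4, -0.1, -0.5]
gripper_width: 45.8
```

```bash
python3 look.py w27; python3 look.py s27 scene;python3 - <<'E'
from look import *
crop(load("s27")[1],195,110,315,220,6,"pics/s27c.png")
E
```

```text
w27 t 61.07 tcp [448.2  33.4 336.2] rot [-1.8e+02  2.0e-02 -9.1e-01] F [-0.4 -0.1 -0.5] w 45.8
s27 t 61.12 tcp [448.3  33.3 336.2] rot [-1.8e+02  1.0e-02 -9.2e-01] F [ 0.6  0.5 -0.5] w 45.8
```

View pics/w27.png

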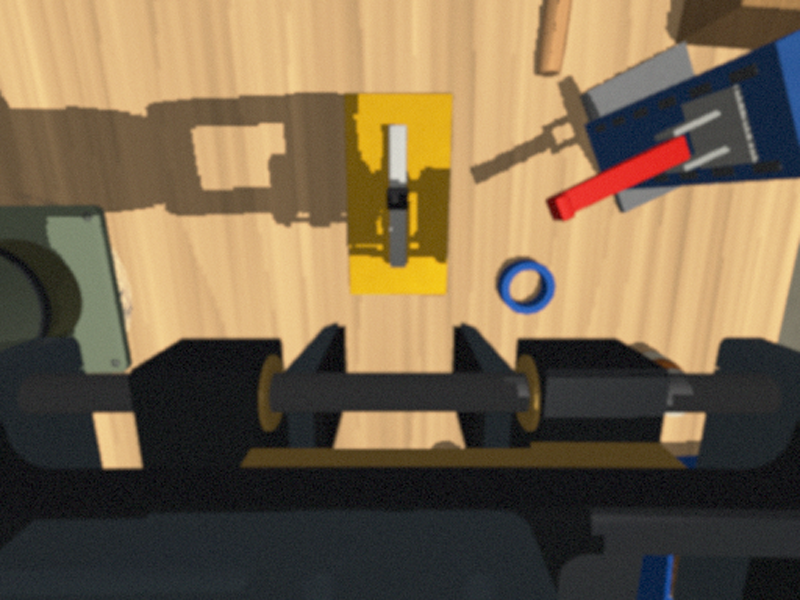

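View pics/s27c.png

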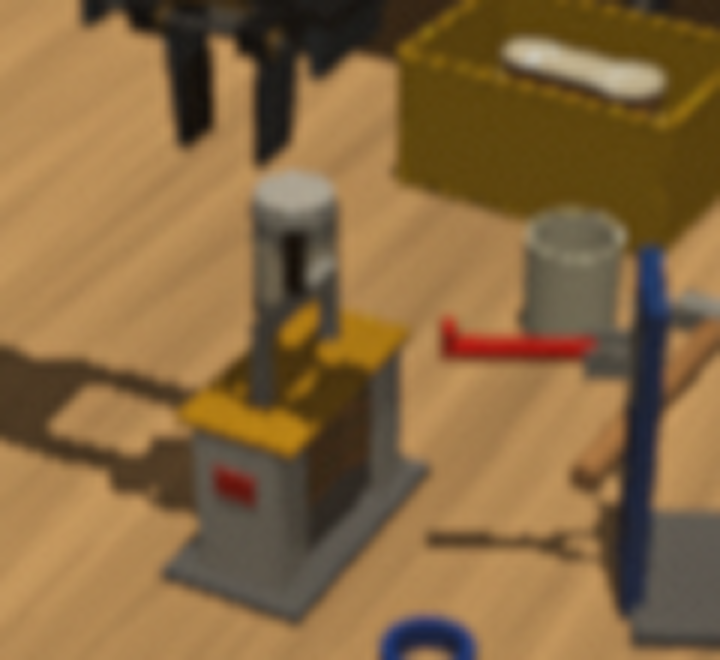

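```bash
python3 - <<'E'
from look import *
p,_=load("w27")
print("stem",onz(p,[v(398,198)],240).round(1))
q=onz(p,[v(346,92),v(453,93),v(447,295),v(350,294)],133);print(q.round(1),q.mean(0).round(1))
print([np.degrees(np.arctan2(*(q[a]-q[b])[[1,0]])).round(1) for a,b in((0,3),(1,2))])
E
```

```text
stem [[449.3 103.6 240. ]]
[[408.1 189.  133. ]
 [495.5 186.8 133. ]
 [492.7  17.9 133. ]
 [403.6  20.3 133. ]] [450.  103.5 133. ]
[np.float64(88.5), np.float64(89.1)]
```

The cover is squarely on the rim: (449.5,103.5), yaw 88.8, against the rim at (449.2,103), yaw 89.1. Now to fold the empty hook up.

>>> drive_tool(
  motion=[
    [[0.0121,0.0064,-0.005],[0,0,-0.1108]],
    [[0.0121,0.0064,-0.005],[0,0,-0.1108]],
    [[0.0121,0.0064,-0.005],[0,0,-0.1108]],
    [[0.0121,0.0064,-0.005],[0,0,-0.1108]],
    [[0.0121,0.0064,-0.005],[0,0,-0.1108]],
    [[0.0121,0.0064,-0.005],[0,0,-0.1108]],
    [[0.0121,0.0064,-0.005],[0,0,-0.1108]],
    [[0.0121,0.0064,-0.005],[0,0,-0.1108]],
    [[0.0121,0.0064,-0.005],[0,0,-0.1108]],
    [[0.0121,0.0064,-0.005],[0,0,-0.1108]],
  ],
  claw=0.6,
)

```text
time_s: 62.0
ee_pos: [569.9, 97.4, 285.9]
ee_rot: [180.0, 0.0, -64.7]
force: [0.3, -0.3, -0.4]
gripper_width: 54.7
```

>>> drive_tool(
  motion=[
    [[0,0,0],[0,0,0]],
    [[0,0,0],[0,0,0]],
    [[0,0,-0.03],[0,0,0]],
    [[0,0,-0.03],[0,0,0]],
    [[0,0,-0.03],[0,0,0]],
    [[0,0,-0.02],[0,0,0]],
    [[0,0,-0.006],[0,0,0]],
    [[0,0,0],[0,0,0]],
    [[0,0,0],[0,0,0]],
    [[0,0,0],[0,0,0]],
  ],
)

```text
time_s: 62.83
ee_pos: [570.4, 97.1, 172.5]
ee_rot: [-179.8, -0.1, -64.4]
force: [-0.8, 0.3, 0.4]
gripper_width: 54.7
```

```bash
python3 look.py w28
```

```text
w28 t 62.83 tcp [570.4  97.1 172.5] rot [-1.7979e+02 -7.0000e-02 -6.4420e+01] F [-0.8  0.3  0.4] w 54.7
```

View pics/w28.png

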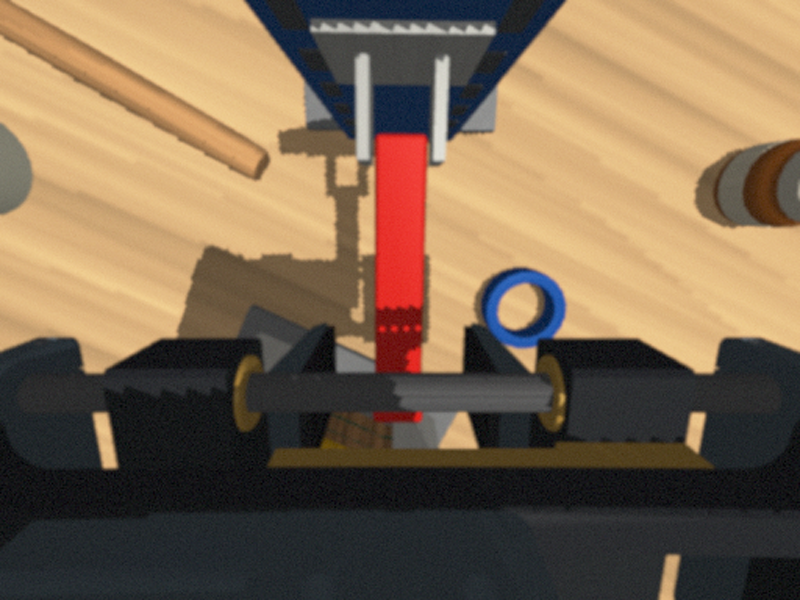

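>>> drive_tool(
  motion=[
    [[0,0,0],[0,0,0]],
    [[0,0,0],[0,0,0]],
    [[0,0,0],[0,0,0]],
    [[0,0,0],[0,0,0]],
    [[0,0,0],[0,0,0]],
    [[0,0,0],[0,0,0]],
    [[0,0,0],[0,0,0]],
    [[0,0,0],[0,0,0]],
    [[0,0,0],[0,0,0]],
    [[0,0,0],[0,0,0]],
  ],
  claw=0,
  force=10,
)

```text
time_s: 63.72
ee_pos: [569.3, 97.1, 170.4]
ee_rot: [-180.0, 0.0, -64.4]
force: [0.5, 0.1, 0.5]
gripper_width: 17.8
```

>>> drive_tool(
  motion=[
    [[0.0006,0.0003,0.0074],[0,0,0]],
    [[0.0006,0.0003,0.0074],[0,0,0]],
    [[0.0017,0.0008,0.0071],[0,0,0]],
    [[0.0017,0.0008,0.0071],[0,0,0]],
    [[0.0028,0.0014,0.0067],[0,0,0]],
    [[0.0028,0.0014,0.0067],[0,0,0]],
    [[0.0038,0.0018,0.006],[0,0,0]],
    [[0.0038,0.0018,0.006],[0,0,0]],
    [[0.0047,0.0023,0.0053],[0,0,0]],
    [[0.0047,0.0023,0.0053],[0,0,0]],
  ],
)

```text
time_s: 64.55
ee_pos: [596.5, 109.7, 235.9]
ee_rot: [179.9, -0.1, -64.4]
force: [-1.1, -3.3, -2.3]
gripper_width: 17.8
```

>>> drive_tool(
  motion=[
    [[0.0054,0.0026,0.0043],[0,0,0]],
    [[0.0054,0.0026,0.0043],[0,0,0]],
    [[0.006,0.0029,0.0031],[0,0,0]],
    [[0.006,0.0029,0.0031],[0,0,0]],
    [[0.0064,0.0031,0.0019],[0,0,0]],
    [[0.0064,0.0031,0.0019],[0,0,0]],
    [[0.0067,0.0032,0.0007],[0,0,0]],
    [[0.0067,0.0032,0.0007],[0,0,0]],
    [[0,0,0],[0,0,0]],
    [[0,0,0],[0,0,0]],
  ],
)

```text
time_s: 65.38
ee_pos: [648.0, 133.8, 256.6]
ee_rot: [-179.7, -0.1, -64.5]
force: [3.4, -5.1, 2.6]
gripper_width: 18.2
```

```bash
python3 look.py s29 scene;python3 - <<'E'
from look import *
crop(load("s29")[1],215,90,335,200,6,"pics/s29c.png")
E
```

```text
s29 t 65.38 tcp [648.  133.8 256.6] rot [-1.7968e+02 -1.4000e-01 -6.4450e+01] F [ 3.4 -5.1  2.6] w 18.2
```

View pics/s29c.png

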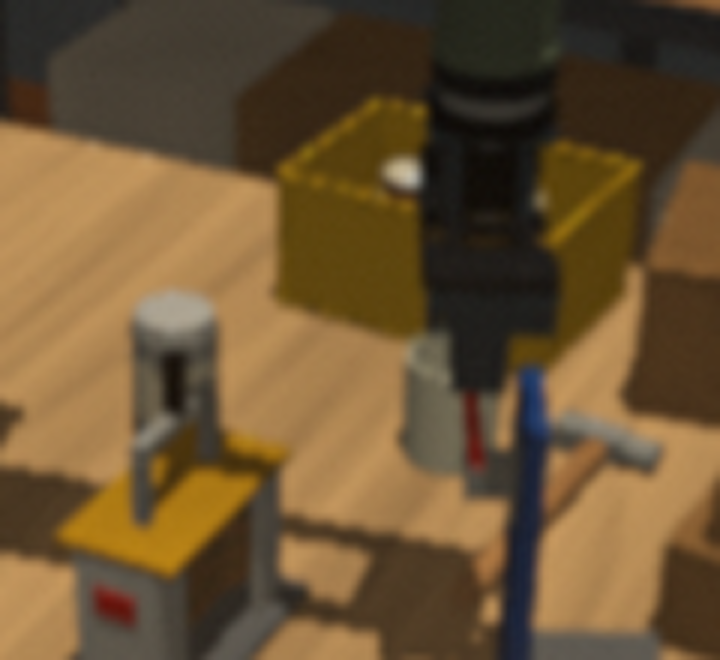

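The hook still leans out a little, so I'm nudging it on toward the post.

>>> drive_tool(
  motion=[
    [[0.0027,0.0013,0],[0,0,0]],
    [[0.0027,0.0013,0],[0,0,0]],
    [[0.0027,0.0013,0],[0,0,0]],
    [[0.0027,0.0013,0],[0,0,0]],
    [[0,0,0],[0,0,0]],
    [[0,0,0],[0,0,0]],
    [[0,0,0],[0,0,0]],
    [[0,0,0],[0,0,0]],
    [[0,0,0],[0,0,0]],
    [[0,0,0],[0,0,0]],
  ],
)

```text
time_s: 66.27
ee_pos: [657.6, 138.3, 256.2]
ee_rot: [-179.8, -0.1, -64.5]
force: [2.3, -5.9, 1.4]
gripper_width: 17.8
```

```bash
python3 look.py s30 scene;python3 - <<'E'
from look import *
crop(load("s30")[1],265,130,325,190,10,"pics/s30c.png")
p,_=load("s30")
for th in(0,.1,.2,.3):
    h=np.array([-.902,-.432,0])
    pts=[np.array([651,134,190])+r*(np.sin(th)*h+np.cos(th)*np.array([0,0,1])) for r in(10,40,60,100)]
    print(th,((proj(p,pts)-[265,130])*10).round(0).tolist())
E
```

```text
s30 t 66.27 tcp [657.6 138.3 256.2] rot [-1.7983e+02 -1.4000e-01 -6.4460e+01] F [ 2.3 -5.9  1.4] w 17.8
0 [[291.0, 361.0], [296.0, 294.0], [299.0, 249.0], [305.0, 156.0]]
0.1 [[289.0, 361.0], [285.0, 294.0], [283.0, 249.0], [278.0, 157.0]]
0.2 [[286.0, 361.0], [275.0, 296.0], [267.0, 251.0], [251.0, 160.0]]
0.3 [[284.0, 362.0], [264.0, 298.0], [251.0, 254.0], [224.0, 165.0]]
```

View pics/s30c.png

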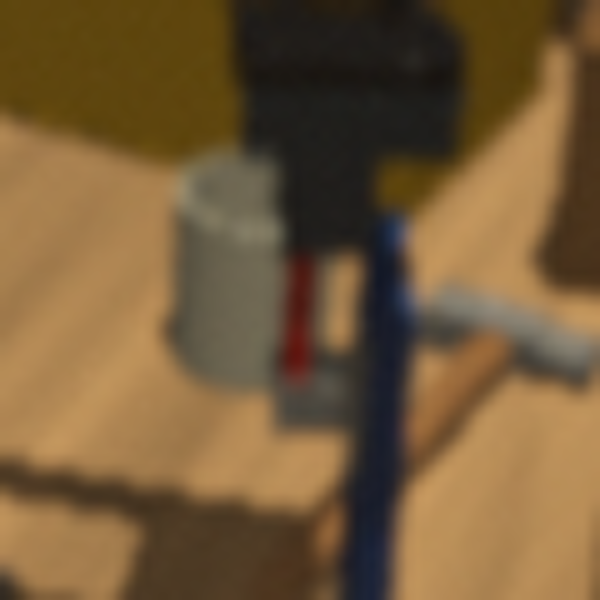

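>>> drive_tool(
  motion=[
    [[0.0018,0.0009,0],[0,0,0]],
    [[0.0018,0.0009,0],[0,0,0]],
    [[0,0,0],[0,0,0]],
    [[0,0,0],[0,0,0]],
    [[0,0,0],[0,0,0]],
    [[0,0,0],[0,0,0]],
    [[0,0,0],[0,0,0]],
    [[0,0,0],[0,0,0]],
    [[0,0,0],[0,0,0]],
    [[0,0,0],[0,0,0]],
  ],
)

```text
time_s: 67.15
ee_pos: [658.4, 138.7, 256.1]
ee_rot: [179.8, -0.1, -64.5]
force: [-4.5, -7.9, 3.2]
gripper_width: 18.0
```

>>> drive_tool(
  motion=[
    [[0,0,0],[0,0,0]],
    [[0,0,0],[0,0,0]],
    [[0,0,0],[0,0,0]],
    [[0,0,0],[0,0,0]],
    [[0,0,0],[0,0,0]],
    [[0,0,0],[0,0,0]],
    [[0,0,0],[0,0,0]],
    [[0,0,0.01],[0,0,0]],
    [[0,0,0.03],[0,0,0]],
    [[0,0,0.03],[0,0,0]],
  ],
  claw=0.7,
)

```text
time_s: 67.98
ee_pos: [659.3, 140.7, 325.4]
ee_rot: [179.8, 0.0, -64.4]
force: [0.8, 0.4, 0.0]
gripper_width: 64.2
```

>>> drive_tool(
  motion=[
    [[-0.0275,-0.0133,0.02],[0,0,0]],
    [[-0.0275,-0.0133,0],[0,0,0]],
    [[0,0,0],[0,0,0]],
    [[0,0,0],[0,0,0]],
    [[0,0,0],[0,0,0]],
    [[0,0,0],[0,0,0]],
    [[0,0,0],[0,0,0]],
    [[0,0,0],[0,0,0]],
    [[0,0,0],[0,0,0]],
    [[0,0,0],[0,0,0]],
  ],
)

```text
time_s: 68.82
ee_pos: [605.2, 114.4, 344.9]
ee_rot: [180.0, 0.0, -64.4]
force: [-0.5, -0.3, -0.2]
gripper_width: 63.8
```

```bash
python3 look.py w31; python3 look.py s31 scene; python3 look.py d31 side;python3 - <<'E'
from look import *
crop(load("s31")[1],215,110,335,210,6,"pics/s31c.png")
E
```

```text
w31 t 68.82 tcp [605.2 114.4 344.9] rot [ 1.7996e+02  1.0000e-02 -6.4430e+01] F [-0.5 -0.3 -0.2] w 63.8
s31 t 68.87 tcp [605.1 114.3 345. ] rot [179.97   0.   -64.43] F [-0.3  0.3  0.2] w 64.2
d31 t 68.92 tcp [605.1 114.3 345.1] rot [179.98   0.   -64.43] F [-1.2 -0.1  0.2] w 63.8
```

View pics/w31.png

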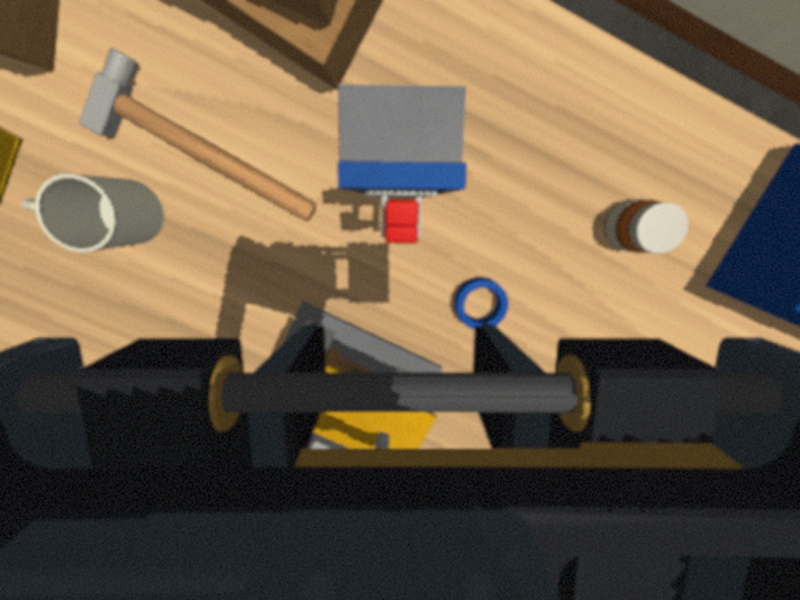

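View pics/s31c.png

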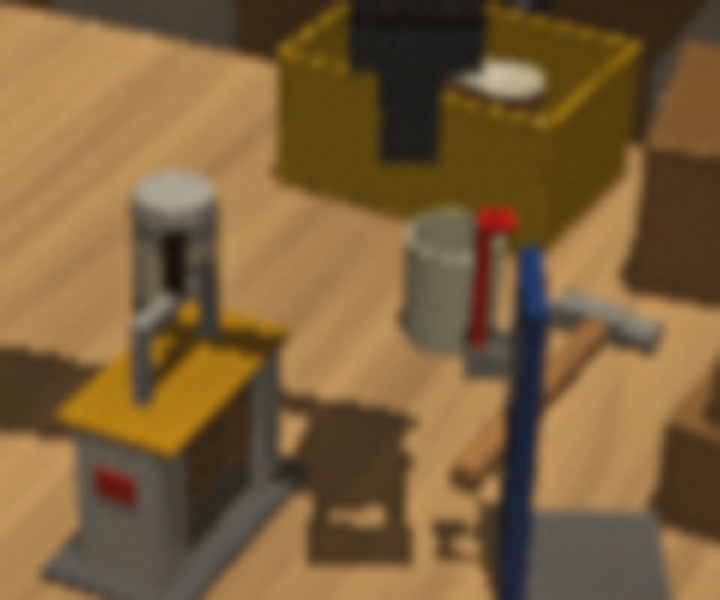

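View pics/d31.png

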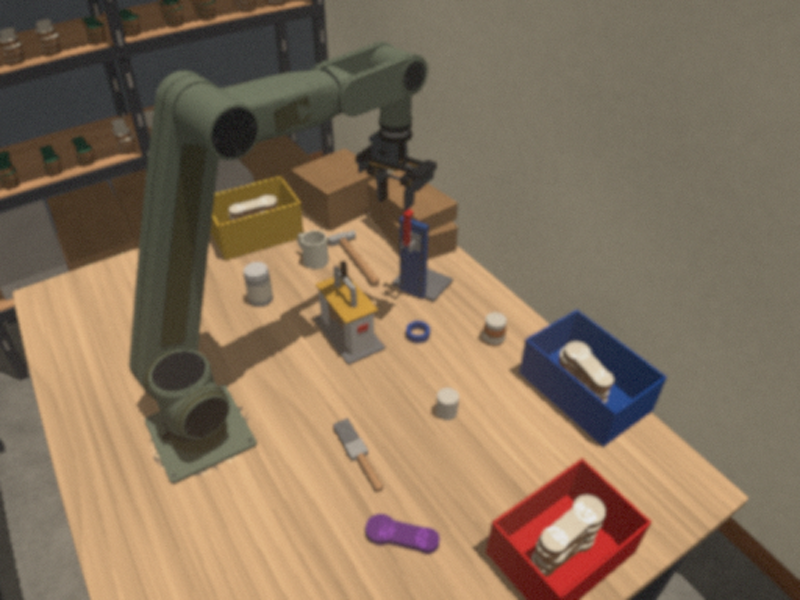

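```bash
python3 - <<'E'
from look import *
p,_=load("w31")
print(onz(p,[v(402,234),v(402,221)],290).round(1))
E
python3 - <<'E'
from workcell import env
print(env.job_done())
E
```

```text
[[652.2 135.1 290. ]
 [658.3 138.1 290. ]]
the job is handed in; nothing more can be done
None
```

The job is handed in, finished at about 69 s of the 210 s limit. I folded the hook down and hung the cover on it by its bow. All four green insoles went into the dispenser, heels in the narrow end. I then put the cover back and folded the hook flat. The purple piece was not touched.

My last checks, all from the camera images:
- **Cover:** it was released on the rim within about 1 mm of the centre and 0.5° of the well's direction. Its weight came off the gripper at the expected height.
- **Insole pile:** it lay flat and centred to about 1 mm. Its top was about 5 mm below the rim, from both the arm's height reading and the pile's apparent length.
- **Hook:** its end was back within about 2 mm of where it started, so it is essentially flat (about 0 rad).
- **Other objects:** the last side view shows the bystanders where they started, by eye, and nothing was touching the robot.

No check failed. Early on, one reading of the cover stem differed by 2–3 mm between the camera and the gripper. It did not show up again after I measured the open well, so I made no correction.

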